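Fit the orange facade panel on the stand

ROBOT

A 6-joint arm with a two-finger parallel gripper is mounted at the origin on the work surface. World frame = base frame: x ahead of the robot, y to its left, z up, the work surface at z = 0. Lengths are in m, angles in degrees, forces in N, time in s.
With the tool pointing down it reaches from about 0.4 to 0.825 m from the base axis. Payload 7 kg.
Tool frame: the origin (TCP) lies on the front face of the gripper's body, between the roots of the fingers; the fingertips stand 66 mm ahead of it and the grasp point (between the pads) lies 47 mm ahead of it (ctrl.grasp_offset is the z of the grasp point in the tool frame, in m); z points along the fingers, y is the direction in which the jaws open and shut (so a half turn about z gives the same grasp; the last joint's range is limited). The gripper opens to 88 mm and grips with 3 to 60 N. Pads are 19 mm wide; open, the fingers measure 130 mm over their backs; the gripper's body (78 mm by 193 mm) begins 47 mm behind the grasp point.
Start: joints at [79.704, 20.546, 0.682, 0, -70.136, -16.507], TCP at [0.304, 0.602, 0.292] pointing down, gripper open.
Joint ranges: [-176.03, 176.03], [-82.01, 121.73], [-58.28, 71.71], [-173.87, 95.51], [-174.79, -0.11], [-173.66, 173.66]. Speed limits (degrees/s): [136.94, 136.94, 172.46, 180, 180, 180].

INTERFACE

Orientations are given as [roll, pitch, yaw] about the fixed x, y, z axes, in that order (R = Rz(yaw) Ry(pitch) Rx(roll)).
In Python, from plant import ctrl gives the robot as it stands.
- The arm moves only by the shell command python3 -m creep 'ROWS'. ROWS is JSON, a list of rows, each a list of 7 numbers: the turn, a rotation vector about the tool's x, y, z in rad, then the shift along the tool's x, y, z in m, then the opening, from 0 (shut) to 1 (fully open). In form: [[wx, wy, wz, dx, dy, dz, grip], ...]. A call has 1 to 12 rows; each row is the pose to reach, as a shift and turn from the pose commanded when the call began, along the tool's axes at that moment; what a row does not reach only later rows make up. A row lasts 1/12 s, in which the tool goes at most 41.7 mm and 7.16 degrees, less where a joint would pass 70% of its speed; a pose out of reach is approached as far as the arm can. A call with a gripper value outside its range is refused whole. The fingers move at their own pace and stop on an object; the grip force is fixed at half the most. Time passes only in rows, so rows that repeat a pose let the fingers close. It gives the time, the measured TCP pose, the force and the opening at its end, in the units of the state.
- ctrl.get_obs(): the state, without advancing time (a new reading comes with each control period).
- ctrl.snapshot(name): name is "scene" or "top" or "wrist"; returns the picture (384x512x3 uint8, blue, green, red); there is no depth.
- ctrl.camera_model(name): a dict with "K" (3x3 intrinsics, pixels), "distortion" ([k1, k2, p1, p2, k3] as OpenCV has them; the pictures are not rectified), "rvec" (rotation vector, rad) and "tvec" (3), from world to camera coordinates, as OpenCV has them. Camera axes: x right, y down, z forward; pixel columns grow to the right and rows downward; lengths in m; the calibration is good to about 2 mm. A picture is of the moment at which its call begins: read the wrist's pose just before it. camera_model takes no time and is no camera call; for the wrist camera it gives the pose at the moment of the call.
- ctrl.close_job(): hands the job in, once; it reports no verdict.
The state is a dict: "clock": time; "joint_pos": joint angles; "qvel": joint speeds; "tau": joint torques, N m; "tool_pos": TCP position; "orientation": TCP orientation; "force": force on the tool from outside, world axes, zero at the start; "moment": the same for the moment, N m; "opening": finger opening in m.
Only numpy, scipy, OpenCV 4.12 (cv2) and the standard library are available. Lean on these libraries where they do the work, as an engineer would, in place of code of your own. Each camera call takes 0.05 s, during which the arm holds its last target.

TASK

Take the orange facade panel from the packed row: tip its top well forward by the pull tab while its foot is still in the rack, then draw it free and stand it upright in the stand's slot, near the middle. Set the steel square astride the slot on the stand, standing on its foot with its plain outer face flush against one end of the panel, and push every brass tie rod there is through a hole of its own in the panel until its tip stands clear of the other face, its black grip resting on the stand. Leave the other panels standing in the rack and the bowls, glue and screwdriver where they are.

Things in the scene. Friction and masses are not known exactly. Their poses are not given: they have to be found in the camera images.
- panel_mid (a point): centre of the ORANGE facade panel to be fitted: upright wall 160 mm wide (x) x 22 mm thick (y) x 90 mm high (z up), 0.22 kg, ends at x = +-80, faces at y = +-11, underside at z = -45. Both faces are alike. It starts in the rack with its x along the rack's x, its tab (listed apart) at the rack's front
- panel_tab (a point): centre of the orange panel's pull tab, which stands up from the panel's top: 14 mm (panel x) x 10 mm (y) x 30 mm high; in the frame of the panel's centre it is at x = -62, y = 0, z = +60
- panel_hole (a point): centre of the middle one of three square 15 x 15 mm holes running right through the orange panel along its y; it is at x = 0, y = 0, z = -18 from the panel's centre, 27 mm above its underside; the other two are 60 mm to either side along x. All can be entered from both faces
- rack: fixed white rack of five upright panels of equal size packed side by side (pitch 23.5 mm, 1.5 mm play). Origin on the desk under the row's middle; x points in from its open front, y across the row. Floor 12 mm thick; panel ends at x = -80 (front) and +80. Lip along the front at x = -90 to -84, 5 mm above the floor. Side walls outside y = +-59: 62 mm high, behind x = +30 162 mm
- rack_board (a point): middle of the front lower edge of the board that roofs the rear of the rack: at x = +45, z = 152 from the rack's origin, 50 mm above the panels' tops; the board is 10 mm thick and reaches back 55 mm from here over the whole row. In front of it the row is open above
- slot (a point): middle of the slot of the fixed grey stand, on the slot's floor, 8 mm above the desk. The slot runs along y (y = +-140, open ends), 28 mm wide (x = +-14), 18 mm deep. A flat deck lies before it (x = -14 to -164), a flat ledge behind it (x = +14 to +46); their tops are 26 mm above the desk (z = +18 here)
- square_mid (a point): centre of the upright plate of the L-shaped steel square (0.2 kg): plate 12 mm thick (x) x 44 mm wide (y) x 50 mm high (z), so this point is 25 mm above its underside. Its plain outer face is 6 mm from here towards -x; its foot, 10 mm thick, 44 mm wide, reaches to x = +49. It stands loose on its foot on the desk
- other_a_mid (a point): centre of the white facade panel (same outer size and tab as the orange one, no holes), which stays in the rack; axes as for the orange panel
- other_b_mid (a point): centre of the grey facade panel (same outer size and tab as the orange one, no holes), which stays in the rack; axes as for the orange panel
- other_c_mid (a point): centre of the blue facade panel (same outer size and tab as the orange one, no holes), which stays in the rack; axes as for the orange panel
- other_d_mid (a point): centre of the green facade panel (same outer size and tab as the orange one, no holes), which stays in the rack; axes as for the orange panel
- rod0_mid (a point): centre of a loose brass tie rod (may be absent): 8 mm thick, round-ended, 200 mm long along its x, both ends alike, with a square black hand grip 18 x 18 mm, 40 mm long around its middle; the rod's axis is 9 mm above whatever the grip lies on; 0.08 kg
- rod1_mid (a point): centre of a loose brass tie rod (may be absent): 8 mm thick, round-ended, 200 mm long along its x, both ends alike, with a square black hand grip 18 x 18 mm, 40 mm long around its middle; the rod's axis is 9 mm above whatever the grip lies on; 0.08 kg
- rod2_mid (a point): centre of a loose brass tie rod (may be absent): 8 mm thick, round-ended, 200 mm long along its x, both ends alike, with a square black hand grip 18 x 18 mm, 40 mm long around its middle; the rod's axis is 9 mm above whatever the grip lies on; 0.08 kg
- ramekin: white ramekin, 90 mm wide, 50 mm high; bystander; origin at its underside
- ramekin2: second white ramekin, 90 mm wide, 50 mm high; bystander; origin at its underside
- glass_bowl: glass bowl, 84 mm wide, 40 mm high; bystander; origin at its underside
- glue: white glue bottle with red cap, 40 mm wide, 100 mm high; bystander; origin at its underside
- driver: screwdriver, 150 mm long, lying; bystander

How it is judged (in metres and radians):
On the way, in this order (a step that is already met when the one before it is completed fails the run):
1. the orange panel is tipped forward by at least about 9 degrees while its foot is still in the rack (angle between panel_mid's own z axis and vertical above 0.16 rad and x of panel_mid in the frame of rack above -0.07 m and z of panel_mid in the frame of rack below 0.1 m), for 0.1 s.
2. the orange panel stands upright in the slot of the stand (x of panel_mid in the frame of slot between -0.008 and 0.008 m and y of panel_mid in the frame of slot between -0.045 and 0.045 m and z of panel_mid in the frame of slot between 0.038 and 0.05 m and angle between panel_mid's own z axis and vertical below 0.08 rad and angle between the x axis of panel_mid and the y axis of slot, either way round below 0.15 rad), for 0.3 s.
At the end, for the whole second after the job is handed in: Panel upright in the slot within 45 mm of its middle; square on the stand, its outer face within 3 mm and 3.5 deg of a panel end, centred within 18 mm; each rod through a hole, tip 9 mm or more beyond, grip on the stand, within 11 deg of square; other panels upright in the row within 35 mm (all of step 2 and (x of square_mid in the frame of panel_mid between 0.083 and 0.089 m or x of square_mid in the frame of panel_mid between -0.089 and -0.083 m) and angle between the x axis of square_mid and the x axis of panel_mid, either way round below 0.06 rad and y of square_mid in the frame of panel_mid between -0.018 and 0.018 m and z of square_mid in the frame of slot between 0.037 and 0.049 m and angle between square_mid's own z axis and vertical below 0.06 rad and angle between the x axis of each of rod0_mid, rod1_mid, rod2_mid and the y axis of panel_mid, either way round below 0.2 rad and y of rod0_mid in the frame of panel_mid between -0.08 and 0.08 m and x of rod0_mid in the frame of panel_mid between -0.075 and 0.075 m and z of rod0_mid in the frame of panel_mid between -0.028 and -0.008 m and y of rod1_mid in the frame of panel_mid between -0.08 and 0.08 m and x of rod1_mid in the frame of panel_mid between -0.075 and 0.075 m and z of rod1_mid in the frame of panel_mid between -0.028 and -0.008 m and y of rod2_mid in the frame of panel_mid between -0.08 and 0.08 m and x of rod2_mid in the frame of panel_mid between -0.075 and 0.075 m and z of rod2_mid in the frame of panel_mid between -0.028 and -0.008 m and x of other_a_mid in the frame of rack between -0.035 and 0.035 m and angle between each of other_a_mid, other_b_mid, other_c_mid, other_d_mid's own z axis and vertical below 0.2 rad and x of other_b_mid in the frame of rack between -0.035 and 0.035 m and x of other_c_mid in the frame of rack between -0.035 and 0.035 m and x of other_d_mid in the frame of rack between -0.035 and 0.035 m); the robot touches nothing.
It fails at once if another panel is pulled out of the row or toppled (distance of any of other_a_mid, other_b_mid, other_c_mid, other_d_mid from where it was at the start of the episode above 0.06 m or angle between any of other_a_mid, other_b_mid, other_c_mid, other_d_mid's own z axis and vertical above 0.5 rad).
It fails at once if a bystander (ramekin, bowl, glue or screwdriver) is shifted more than 50 mm (distance of any of ramekin, ramekin2, glass_bowl, glue, driver from where it was at the start of the episode above 0.05 m).
Of rod0, rod1, rod2 only 2 to 3 are there at a start; the rules pass over those that are not, and their reading is None.
At some moment in a run one of rod0, rod1, rod2 may be knocked a few centimetres aside while the robot is not near it.
It also fails if it takes over 208 s, if anything falls off the work surface, if the arm or the gripper's body presses on something with over 40 N, if the wrist force passes 120 N, or if a joint passes its speed limit or range.

## Working session

There is one attempt and no reset: what is moved stays moved. The work goes in short steps, Python scripts to look and compute and a shell command to move; the robot and the scene stay as the last step left them, time stands still between calls to the robot, and variables do not carry over. Pictures are saved under pics/ and viewed, and the job is handed in when it is done.

```bash
ls; mkdir -p pics; python3 - <<'E'
from plant import ctrl
import cv2
o=ctrl.get_obs();print(o)
print(ctrl.grasp_offset)
for n in("scene","top","wrist"):
    cv2.imwrite(f"pics/{n}0.png",ctrl.snapshot(n))
    m=ctrl.camera_model(n);print(n,m)
E
```

```text
pics
{'clock': 0.0, 'joint_pos': array([ 7.97056120e+01,  2.05905228e+01,  6.34703602e-01, -1.91365447e-02,
       -7.01357050e+01, -1.65075761e+01]), 'qvel': array([-0.07224829,  0.14417481,  0.0210107 ,  0.07327717,  0.04581147,
       -0.14535957]), 'tau': array([ 1.89504637e-03, -5.82719493e+01,  2.93047714e+01,  6.99716493e+00,
        7.00741162e-03, -1.53486058e-04]), 'tool_pos': array([0.304206  , 0.60214712, 0.29124305]), 'orientation': array([ 1.79907136e+02, -8.76004491e-03, -2.68084739e+01]), 'force': array([ 0.31552281,  0.10278134, -0.04049904]), 'moment': array([ 0.0221902 ,  0.04206716, -0.05652072]), 'opening': 0.08754471051641412}
0.0468
scene {'K': array([[378.78106025,   0.        , 252.66834089],
       [  0.        , 378.78106025, 188.58949741],
       [  0.        ,   0.        ,   1.        ]]), 'distortion': array([-0.08565533,  0.        ,  0.        ,  0.        ,  0.        ]), 'rvec': array([ 1.60948435,  1.99007166, -0.78592415]), 'tvec': array([ 0.08325381, -0.30825327,  1.45522043])}
top {'K': array([[381.76057777,   0.        , 259.83499779],
       [  0.        , 381.76057777, 193.73646818],
       [  0.        ,   0.        ,   1.        ]]), 'distortion': array([-0.09557058,  0.        ,  0.        ,  0.        ,  0.        ]), 'rvec': array([ 2.13900387, -2.16881964,  0.14547733]), 'tvec': array([0.0501965 , 0.54106485, 1.09394353])}
wrist {'K': array([[286.22931071,   0.        , 261.07175935],
       [  0.        , 286.22931071, 190.03148831],
       [  0.        ,   0.        ,   1.        ]]), 'distortion': array([-0.05410127,  0.        ,  0.        ,  0.        ,  0.        ]), 'rvec': array([-1.56786764,  2.54900427,  0.31940798]), 'tvec': array([ 0.6742962 , -0.03088527,  0.38967772])}
```

View pics/scene0.png

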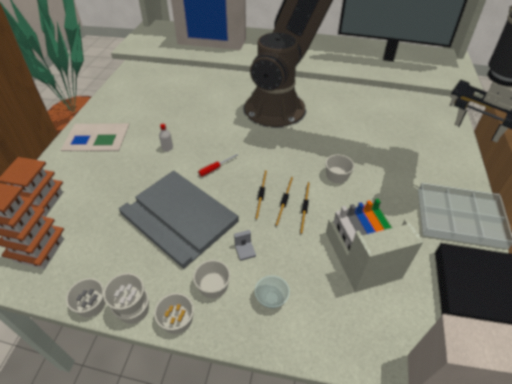

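View pics/top0.png

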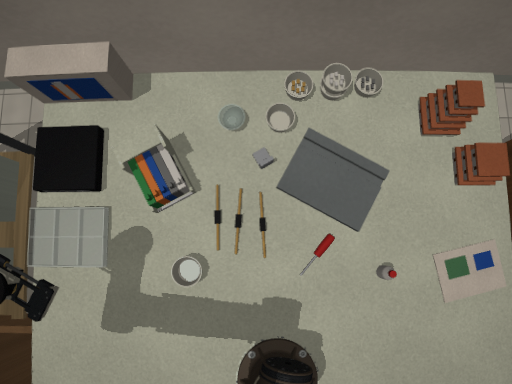

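View pics/wrist0.png

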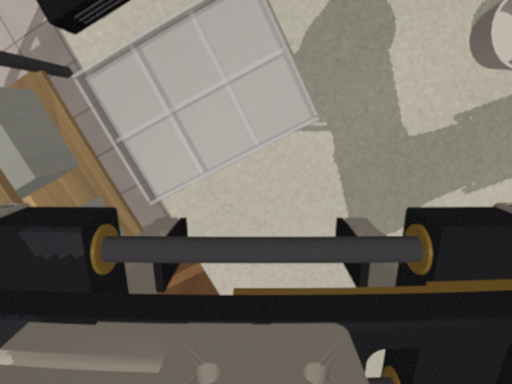

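```bash
cat > h.py <<'E'
import numpy as np, cv2
from scipy.spatial.transform import Rotation as R
from plant import ctrl
def cam(n):
    m=ctrl.camera_model(n); Rm=cv2.Rodrigues(np.array(m['rvec']))[0]; return m,Rm,-Rm.T@np.array(m['tvec'])
def ray(n,uv,m=None):
    m,Rm,c=m or cam(n)
    p=cv2.undistortPoints(np.array(uv,float).reshape(-1,1,2),m['K'],m['distortion']).reshape(-1,2)
    d=np.c_[p,np.ones(len(p))]@Rm; return c,d
def onz(n,uv,z,m=None):
    c,d=ray(n,uv,m); return c+d*((z-c[2])/d[:,2])[:,None]
def proj(n,P,m=None):
    m=(m or cam(n))[0]
    return cv2.projectPoints(np.array(P,float).reshape(-1,1,3),m['rvec'],m['tvec'],m['K'],m['distortion'])[0].reshape(-1,2)
def tri(n1,a,n2,b):
    c1,d1=ray(n1,[a]);c2,d2=ray(n2,[b]);d1=d1[0];d2=d2[0]
    s=np.linalg.lstsq(np.c_[d1,-d2],c2-c1,rcond=None)[0]
    p,q=c1+s[0]*d1,c2+s[1]*d2
    return (p+q)/2,np.linalg.norm(p-q)
def tool():
    o=ctrl.get_obs(); return np.array(o['tool_pos']),R.from_euler('xyz',o['orientation'],degrees=True)
E
python3 - <<'E'
import cv2
a=cv2.imread('pics/top0.png')
cv2.imwrite('pics/top0_rack.png',cv2.resize(a[115:225,110:210],None,fx=5.4,fy=5.4,interpolation=cv2.INTER_CUBIC))
cv2.imwrite('pics/top0_std.png',cv2.resize(a[120:270,200:400],None,fx=4,fy=4,interpolation=cv2.INTER_CUBIC))
a=cv2.imread('pics/scene0.png')
cv2.imwrite('pics/sc0_rack.png',cv2.resize(a[180:300,310:430],None,fx=5,fy=5,interpolation=cv2.INTER_CUBIC))
E
```

```text
(no output)
```

View pics/top0_rack.png

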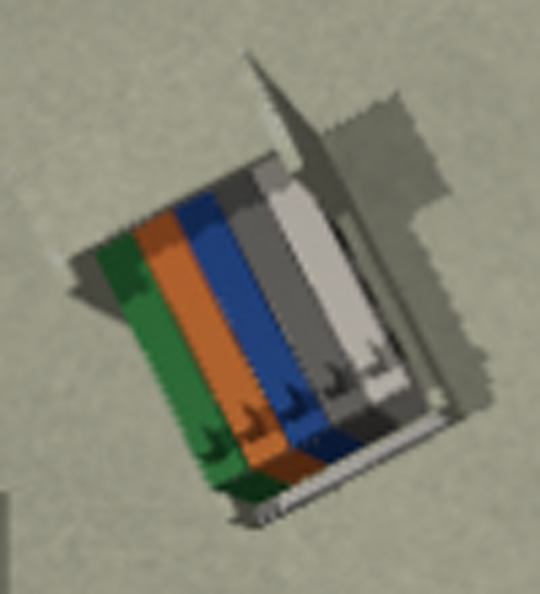

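View pics/top0_std.png

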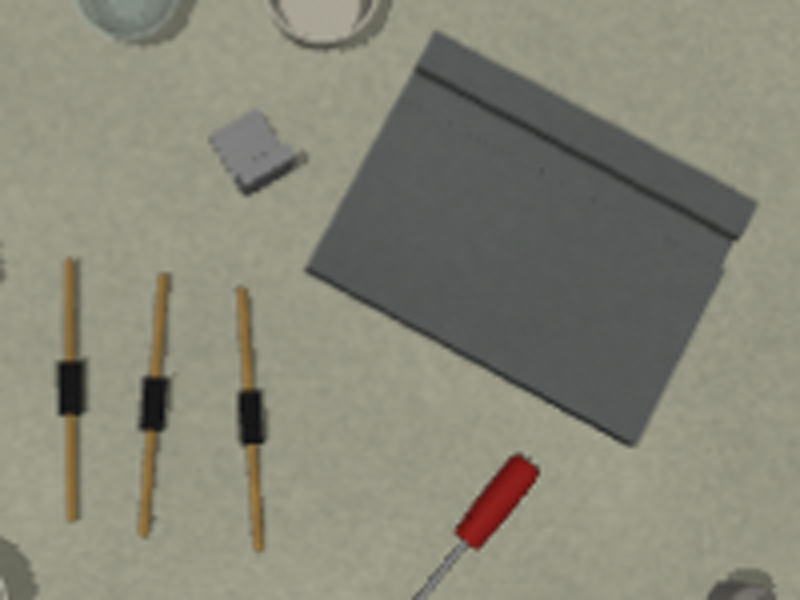

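View pics/sc0_rack.png

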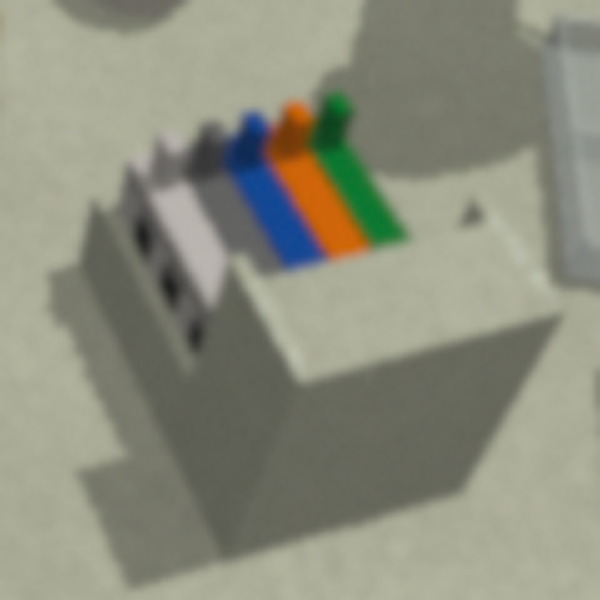

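```bash
python3 - <<'E'
from h import *
a=cv2.imread('pics/top0.png'); hsv=cv2.cvtColor(a,cv2.COLOR_BGR2HSV)
def big(mask,roi):
    m=np.zeros_like(mask);x0,y0,x1,y1=roi;m[y0:y1,x0:x1]=mask[y0:y1,x0:x1]
    c=max(cv2.findContours(m,cv2.RETR_EXTERNAL,cv2.CHAIN_APPROX_NONE)[0],key=cv2.contourArea);return m,c
for nm,lo,hi in(("orange",(5,120,120),(18,255,255)),("blue",(105,120,80),(125,255,255)),("green",(50,80,70),(85,255,255))):
    m,c=big(cv2.inRange(hsv,lo,hi),(110,115,210,225))
    r=cv2.minAreaRect(c);b=cv2.boxPoints(r)
    print(nm,r);print(onz('top',b,0.102).round(4))
# rods
m=cv2.inRange(hsv,(0,0,0),(179,255,45)); 
n,l,s,ce=cv2.connectedComponentsWithStats(m[180:260,205:280])
for i in range(1,n):
    if s[i,4]>30: 
        c=ce[i]+[205,180]; print('grip',c,s[i],onz('top',[c],0.018).round(4))
m=cv2.inRange(hsv,(12,90,90),(25,255,255))
n,l,s,ce=cv2.connectedComponentsWithStats(m[170:280,205:280])
for i in range(1,n):
    if s[i,4]>30:
        ys,xs=np.where(l==i);p=onz('top',np.c_[xs+205,ys+170],0.009)[:,:2]
        u,sv,vt=np.linalg.svd(p-p.mean(0));print('brass',p.mean(0).round(4),vt[0],p[[ys.argmin(),ys.argmax()]].round(4))
# stand
m=cv2.inRange(hsv,(0,0,50),(179,60,115))
m,c=big(m,(270,120,395,235));r=cv2.minAreaRect(c);b=cv2.boxPoints(r);ap=cv2.approxPolyDP(c,3,True).reshape(-1,2)
print(r,cv2.contourArea(c));print(onz('top',b,.026).round(4));print(ap.tolist(),onz('top',ap,.026).round(4).tolist())
E
```

```text
orange ((148.82827758789062, 177.60476684570312), (48.329498291015625, 7.796929836273193), 62.7004280090332)
[[0.6408 0.3995 0.102 ]
 [0.6509 0.3797 0.102 ]
 [0.5266 0.3129 0.102 ]
 [0.5168 0.3323 0.102 ]]
blue ((156.4000244140625, 173.80001831054688), (48.299068450927734, 7.155416965484619), 63.43495178222656)
[[0.6524 0.3763 0.102 ]
 [0.6614 0.358  0.102 ]
 [0.5362 0.2932 0.102 ]
 [0.5274 0.3111 0.102 ]]
green ((142.44618225097656, 183.80197143554688), (43.80039978027344, 7.73960018157959), 62.7004280090332)
[[0.6173 0.4141 0.102 ]
 [0.6272 0.3945 0.102 ]
 [0.515  0.3337 0.102 ]
 [0.5053 0.353  0.102 ]]
grip [217.12698413 216.6031746 ] [10 31  6 13 63] [[0.4769 0.1712 0.018 ]]
grip [238.01587302 220.6031746 ] [30 35  7 13 63] [[0.4642 0.1088 0.018 ]]
grip [262.29508197 223.95081967] [55 38  6 13 61] [[0.4533 0.0366 0.018 ]]
brass [0.5367 0.1726] [-0.99999126 -0.00418089] [[0.5739 0.1756]
 [0.5006 0.1755]]
brass [0.5238 0.1045] [-0.99639721  0.08480923] [[0.5606 0.1026]
 [0.4877 0.1092]]
brass [0.5132 0.04  ] [-0.99875616 -0.04986115] [[0.5506 0.0451]
 [0.4747 0.0401]]
brass [0.418  0.1711] [-0.99999868  0.00162347] [[0.4554 0.1725]
 [0.3808 0.1727]]
brass [0.4051 0.1142] [-0.99619085  0.08719974] [[0.4426 0.1125]
 [0.3684 0.119 ]]
brass [0.3949 0.0338] [-0.99829597 -0.05835374] [[0.4326 0.0377]
 [0.3554 0.0329]]
((333.1123962402344, 179.29129028320312), (93.66858673095703, 69.48948669433594), 28.300758361816406) 6246.0
[[ 0.5607 -0.0042  0.026 ]
 [ 0.7494 -0.1093  0.026 ]
 [ 0.6077 -0.3575  0.026 ]
 [ 0.4242 -0.2468  0.026 ]]
[[308, 128], [276, 187], [358, 231], [388, 170]] [[0.7446, -0.108, 0.026], [0.5627, -0.006, 0.026], [0.4274, -0.2473, 0.026], [0.6106, -0.3488, 0.026]]
```

```bash
python3 - <<'E'
from h import *
p,Rt=tool(); m,Rm,c=cam('wrist')
print('cam in tool',Rt.inv().apply(c-p),'fwd',Rt.inv().apply(Rm[2]),'xdir',Rt.inv().apply(Rm[0]))
print('joint ranges q6 now',ctrl.get_obs()['joint_pos'][5])
def need(P,rpy):
    R2=R.from_euler('xyz',rpy,degrees=True)
    w=(Rt.inv()*R2).as_rotvec(); return w, Rt.inv().apply(np.array(P)-p)
print(need([.5,.3,.33],[180,0,-61.6]))
E
```

```text
cam in tool [ 6.64955504e-02 -2.91723300e-08 -9.27937167e-02] fwd [-2.47702251e-01  1.59208612e-04  9.68836193e-01] xdir [ 1.13042085e-04  9.99999984e-01 -1.35428292e-04]
joint ranges q6 now -16.505909524187757
(array([ 1.15794831e-03, -5.19088400e-04,  6.07269408e-01]), array([ 0.3109968 ,  0.1815185 , -0.03826695]))
```

```bash
cat >> h.py <<'E'
def need(P,rpy):
    p,Rt=tool(); R2=R.from_euler('xyz',rpy,degrees=True)
    return (Rt.inv()*R2).as_rotvec().round(4), Rt.inv().apply(np.array(P)-p).round(4)
E
python3 - <<'E'
from h import *
print(need([.509,.384,.31],[180,0,-61.6]))
E
```

```text
(array([ 1.200e-03, -5.000e-04,  6.073e-01]), array([ 0.2811,  0.1025, -0.0184]))
```

```bash
python3 -m creep '[[0,0,0.1,0.035,0.013,-0.002,1],[0,0,0.2,0.07,0.026,-0.004,1],[0,0,0.3,0.105,0.039,-0.007,1],[0,0,0.4,0.14,0.051,-0.009,1],[0,0,0.5,0.175,0.064,-0.011,1],[0,0,0.607,0.21,0.077,-0.014,1],[0,0,0.607,0.245,0.09,-0.016,1],[0,0,0.607,0.281,0.1025,-0.018,1],[0,0,0.607,0.281,0.1025,-0.018,1],[0,0,0.607,0.281,0.1025,-0.018,1],[0,0,0.607,0.281,0.1025,-0.018,1]]'
python3 - <<'E'
from h import *
cv2.imwrite('pics/w1.png',ctrl.snapshot('wrist'))
import pickle; pickle.dump(cam('wrist'),open('w1.pkl','wb'))
print(tool()[0],ctrl.get_obs()['orientation'])
E
```

```text
clock: 1.07
tool_pos: [0.509, 0.384, 0.3098]
orientation: [180.0, 0.0, -61.6]
force: [0.1, 0.5, -0.9]
opening: 0.0878
[0.50858918 0.38457257 0.309842  ] [ 1.79972450e+02  1.95777543e-03 -6.15720726e+01]
```

View pics/w1.png

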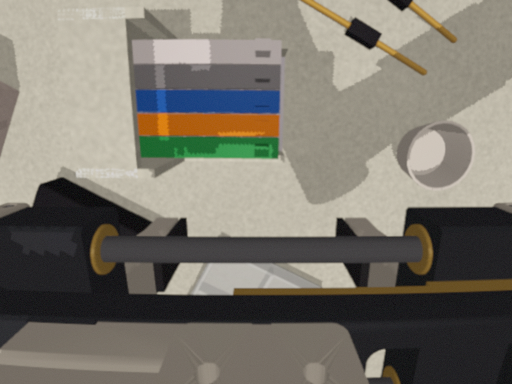

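```bash
python3 - <<'E'
from h import *
import pickle
M=pickle.load(open('w1.pkl','rb'))
a=cv2.imread('pics/w1.png');hsv=cv2.cvtColor(a,cv2.COLOR_BGR2HSV)
cv2.imwrite('pics/w1z.png',cv2.resize(a[20:180,110:300],None,fx=4,fy=3.7,interpolation=cv2.INTER_CUBIC))
for nm,lo,hi in(("orange",(5,120,90),(18,255,255)),("blue",(105,120,60),(125,255,255)),("green",(50,80,50),(85,255,255))):
    m=cv2.inRange(hsv,lo,hi);m[:,:130]=0;m[:,300:]=0;m[:20]=0;m[200:]=0
    rows=[];
    for u in range(175,235,5):
        ys=np.where(m[:,u])[0]; rows.append((u,ys.min()-.5,ys.max()+.5))
    rows=np.array(rows)
    top=onz('',rows[:,[0,1]],.102,M);bot=onz('',rows[:,[0,2]],.102,M)
    for q in(top,bot):
        f=np.polyfit(q[:,0],q[:,1],1);print(nm,'ang',np.degrees(np.arctan(f[0])).round(2),'y at x=.55',np.polyval(f,.55).round(4))
    ends=[]
    for v in range(int(rows[:,1].mean())+4,int(rows[:,2].mean())-2,3):
        xs=np.where(m[v])[0];ends.append((xs.max()+.5,v))
    print(onz('',ends,.102,M).round(4).tolist(),ends)
E
```

```text
orange ang 28.1 y at x=.55 0.3274
orange ang 27.55 y at x=.55 0.3532
[[0.5246, 0.3175, 0.102], [0.5232, 0.3201, 0.102], [0.5217, 0.3228, 0.102], [0.5202, 0.3254, 0.102], [0.5188, 0.328, 0.102], [0.5173, 0.3307, 0.102]] [(np.float64(278.5), 117), (np.float64(278.5), 120), (np.float64(278.5), 123), (np.float64(278.5), 126), (np.float64(278.5), 129), (np.float64(278.5), 132)]
blue ang 27.57 y at x=.55 0.3015
blue ang 28.09 y at x=.55 0.3252
[[0.5361, 0.297, 0.102], [0.5347, 0.2995, 0.102], [0.5333, 0.302, 0.102], [0.5319, 0.3046, 0.102], [0.5304, 0.3072, 0.102], [0.529, 0.3097, 0.102]] [(np.float64(278.5), 93), (np.float64(278.5), 96), (np.float64(278.5), 99), (np.float64(278.5), 102), (np.float64(278.5), 105), (np.float64(278.5), 108)]
green ang 28.19 y at x=.55 0.3537
green ang 27.63 y at x=.55 0.3785
[[0.5142, 0.3383, 0.102], [0.5127, 0.3411, 0.102], [0.5111, 0.3438, 0.102], [0.5096, 0.3465, 0.102], [0.5072, 0.3487, 0.102]] [(np.float64(277.5), 140), (np.float64(277.5), 143), (np.float64(277.5), 146), (np.float64(277.5), 149), (np.float64(278.5), 152)]
```

View pics/w1z.png

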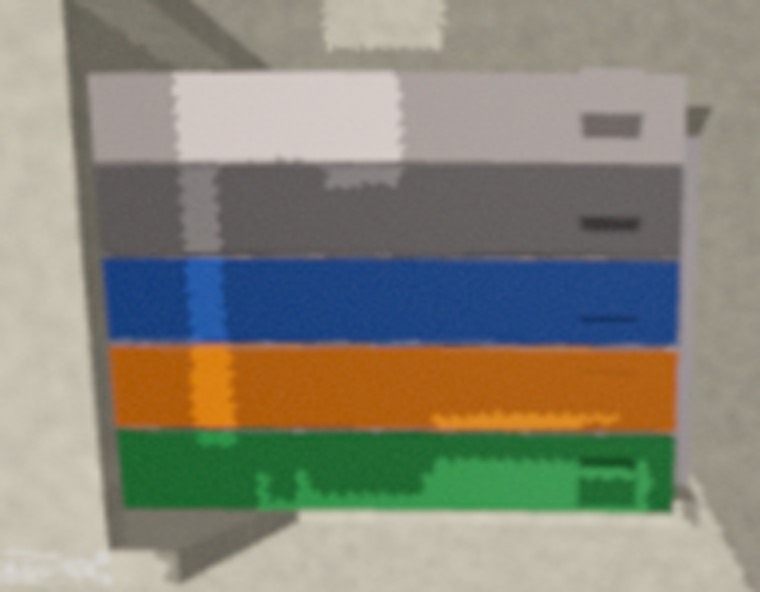

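```bash
python3 - <<'E'
from h import *
print(need([.5368,.3328,.215],[180,0,-62.1]))
E
```

```text
(array([0.0005, 0.    , 0.0092]), array([ 0.059 , -0.0002,  0.0948]))
```

```bash
python3 -m creep '[[0,0,0.009,0.03,0,0.02,0.6],[0,0,0.009,0.059,0,0.05,0.6],[0,0,0.009,0.059,0,0.08,0.6],[0,0,0.009,0.059,0,0.095,0.6],[0,0,0.009,0.059,0,0.095,0.6],[0,0,0.009,0.059,0,0.095,0.6]]'
python3 - <<'E'
from h import *
M=cam('wrist');a=ctrl.snapshot('wrist');cv2.imwrite('pics/w2.png',a)
p,_=tool();print(p)
x=np.array([np.cos(np.radians(27.9)),np.sin(np.radians(27.9))])
print(need([.5368,.3328,.173],[180,0,-62.1]))
E
```

```text
clock: 1.62
tool_pos: [0.5364, 0.3332, 0.2148]
orientation: [179.9, -0.0, -62.0]
force: [1.2, 0.3, 1.1]
opening: 0.055
[0.53699303 0.33367153 0.21608023]
(array([-0.0009, -0.0003,  0.002 ]), array([0.0007, 0.0006, 0.0431]))
```

View pics/w2.png

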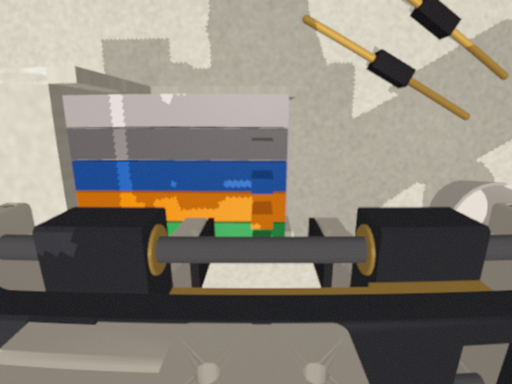

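```bash
python3 - <<'E'
from h import *
p,Rt=tool()
print('tip',proj('wrist',[p+Rt.apply([0,0,.066])]))
print('tab top pred',proj('wrist',[[.5368,.3328,.132],[.5368,.3328,.102]]))
# blue tab at +23.5mm
n=np.array([np.sin(np.radians(27.9)),-np.cos(np.radians(27.9)),0])
print('blue tab top',proj('wrist',[np.array([.5368,.3328,.132])+.0235*n+n*0.005]))
E
python3 -c "
import cv2;a=cv2.imread('pics/w2.png');cv2.imwrite('pics/w2z.png',cv2.resize(a[140:260,200:320],None,fx=5,fy=5,interpolation=cv2.INTER_CUBIC))"
```

```text
tip [[261.10044474 232.10748332]]
tab top pred [[262.10433399 220.44218338]
 [262.01305177 206.57096606]]
blue tab top [[262.24129311 177.89074972]]
```

View pics/w2z.png

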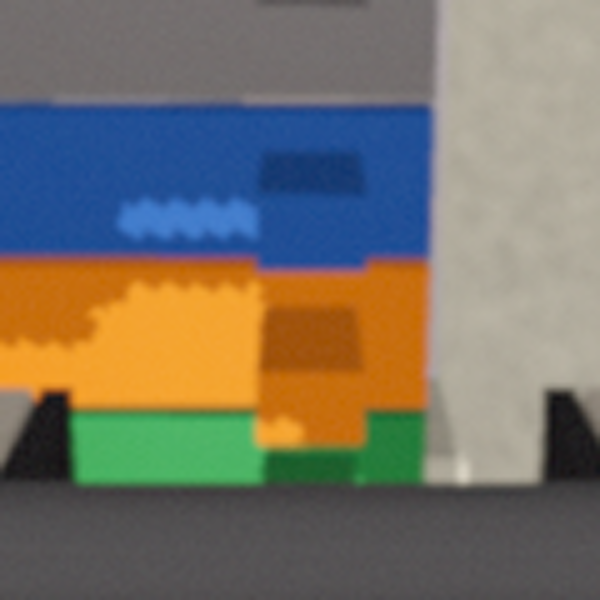

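```bash
python3 -m creep '[[0,0,0,0,0,0.02,0.6],[0,0,0,0,0,0.035,0.6],[0,0,0,0,0,0.043,0.6],[0,0,0,0,0,0.043,0.6],[0,0,0,0,0,0.043,0.3],[0,0,0,0,0,0.043,0],[0,0,0,0,0,0.043,0],[0,0,0,0,0,0.043,0],[0,0,0,0,0,0.043,0],[0,0,0,0,0,0.043,0],[0,0,0,0,0,0.043,0]]'
```

```text
clock: 2.58
tool_pos: [0.5371, 0.3323, 0.1724]
orientation: [-180.0, 0.0, -62.1]
force: [-1.3, -1.0, 0.4]
opening: 0.0138
```

```bash
python3 -m creep '[[0.03,0,0,0,0.005,-0.002,0],[0.06,0,0,0,0.0097,-0.0025,0],[0.09,0,0,0,0.0145,-0.003,0],[0.12,0,0,0,0.0193,-0.003,0],[0.15,0,0,0,0.0241,-0.003,0],[0.18,0,0,0,0.029,-0.003,0],[0.21,0,0,0,0.0337,-0.0025,0],[0.24,0,0,0,0.0385,-0.002,0],[0.24,0,0,0,0.0385,-0.002,0],[0.24,0,0,0,0.0385,-0.002,0],[0.24,0,0,0,0.0385,-0.002,0],[0.24,0,0,0,0.0385,-0.002,0]]'
python3 - <<'E'
from h import *
a=ctrl.snapshot('scene');b=ctrl.snapshot('top');cv2.imwrite('pics/s3.png',np.hstack([cv2.resize(a[140:300,300:440],None,fx=2.8,fy=2.8),cv2.resize(b[95:255,90:230],None,fx=2.8,fy=2.8)]))
E
```

```text
clock: 3.58
tool_pos: [0.5035, 0.3148, 0.1743]
orientation: [-166.3, 0.0, -62.1]
force: [-0.2, 0.4, -1.5]
opening: 0.0138
```

View pics/s3.png

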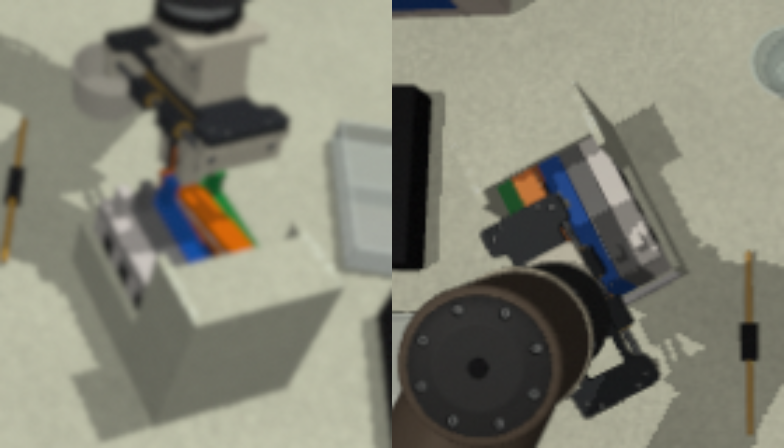

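```bash
python3 - <<'E'
from h import *
a=ctrl.snapshot('scene')
p,Rt=tool()
# tab centre approx: panel frame in tool now: panel x=-tool y, z=-tool z ; at grasp TCP z=.1724, panel centre z .057 
Rp=Rt*R.from_matrix(np.array([[0,-1,0],[-1,0,0],[0,0,-1]]).T)  # panel x->-tool y, y->-tool x
def P(v): # relative tab x=-62, z offset .1724-.057=.1154
    return p+Rp.apply(np.array(v)-[-.062,0,.1154])
print(Rp.as_matrix().round(2), P([0,0,0]))
L=[P([x,y,.045]) for y in(-.011,.011) for x in np.linspace(-.06,.08,15)]
q=proj('scene',L)
z=cv2.resize(a[140:300,330:440],None,fx=5,fy=3.75)
for u,v in q: cv2.circle(z,(int((u-330+.5)*5),int((v-140+.5)*3.75)),2,(255,0,255),-1)
cv2.imwrite('pics/s3b.png',z)
E
```

```text
[[ 0.86 -0.47 -0.21]
 [ 0.45  0.88 -0.11]
 [ 0.24 -0.    0.97]] [0.58085901 0.35560228 0.07669015]
```

View pics/s3b.png

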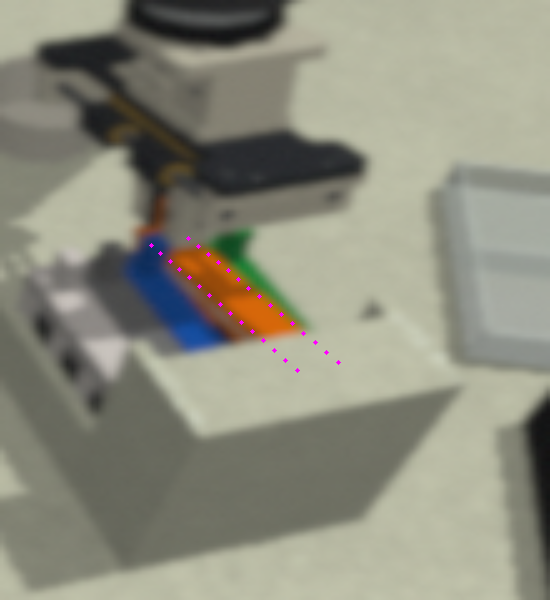

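```bash
python3 -m creep '[[0,0,0,0,-0.0014,-0.0058,0],[0,0,0,0,0.008,-0.0082,0],[0,0,0,0,0.018,-0.0106,0],[0,0,0,0,0.03,-0.016,0],[0,0,0,0,0.0408,-0.0224,0],[0,0,0,0,0.05,-0.038,0],[0,0,0,0,0.0585,-0.0555,0],[0,0,0,0,0.0635,-0.075,0],[0,0,0,0,0.0635,-0.0979,0],[0,0,0,0,0.056,-0.127,0],[0,0,0,0,0.052,-0.145,0],[0,0,0,0,0.052,-0.145,0]]'
python3 - <<'E'
from h import *
a=ctrl.snapshot('scene');b=ctrl.snapshot('top');cv2.imwrite('pics/s4.png',np.hstack([cv2.resize(a[60:300,250:440],None,fx=2.1,fy=2.1),cv2.resize(b[95:335,60:250],None,fx=2.1,fy=2.1)]))
E
```

```text
clock: 4.73
tool_pos: [0.4282, 0.2755, 0.3078]
orientation: [-165.8, 0.2, -62.0]
force: [0.9, 0.7, -2.0]
opening: 0.0136
```

View pics/s4.png

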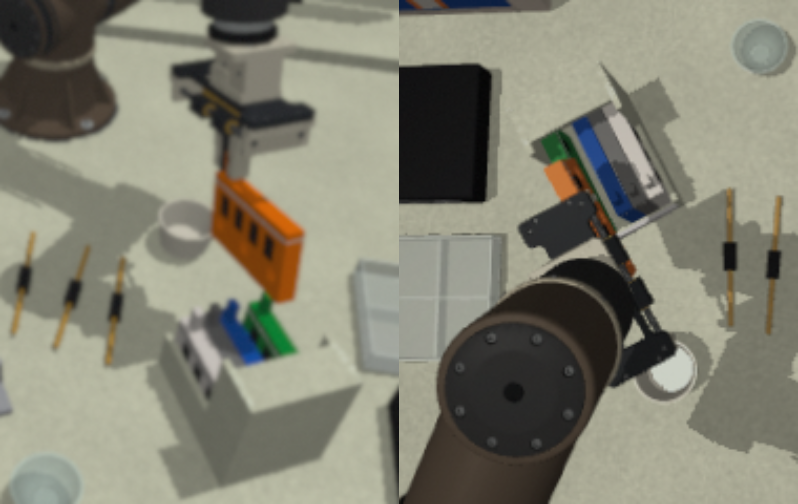

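```bash
python3 - <<'E'
from h import *
print(need([.54,-.225,.305],[180,0,-29.3]))
p,Rt=tool()
for P in ([.5,.1,.315],[.53,-.1,.31]):print(need(P,[180,0,-29.3]))
a=cv2.imread('pics/top0.png');hsv=cv2.cvtColor(a,cv2.COLOR_BGR2HSV)
m=cv2.inRange(hsv,(0,0,20),(179,60,115));m[:120]=0;m[238:]=0;m[:,:268]=0;m[:,396:]=0
c=max(cv2.findContours(m,cv2.RETR_EXTERNAL,cv2.CHAIN_APPROX_NONE)[0],key=cv2.contourArea).reshape(-1,2)
C=np.array([[308,128],[276,187],[358,231],[388,170]],float)
W=[]
for i in range(4):
    A,B=C[i],C[(i+1)%4];d=(B-A)/np.linalg.norm(B-A);n=np.array([-d[1],d[0]])
    s=(c-A)@d;e=(c-A)@n;k=(s>8)&(s<np.linalg.norm(B-A)-8)&(abs(e)<4)
    q=onz('top',c[k]+0.0,.026)[:,:2];vx,vy,x0,y0=cv2.fitLine(q.astype(np.float32),cv2.DIST_HUBER,0,.001,.001).ravel()
    W.append((np.array([vx,vy]),np.array([x0,y0])));print(i,np.degrees(np.arctan2(vy,vx)).round(2),x0,y0,k.sum())
for i in range(4):
    d1,p1=W[i];d2,p2=W[(i+1)%4];s=np.linalg.solve(np.c_[d1,-d2],p2-p1);print(p1+s[0]*d1)
E
```

```text
(array([-0.2354, -0.0677, -0.5698]), array([ 0.4939,  0.1294, -0.0344]))
(array([-0.2354, -0.0677, -0.5698]), array([ 0.188 ,  0.0138, -0.0158]))
(array([-0.2354, -0.0677, -0.5698]), array([ 0.3788,  0.0801, -0.0272]))
0 -29.42 0.6437242 -0.05226228 46
1 60.57 0.5041175 -0.1085743 68
2 -28.41 0.5257289 -0.3025177 47
3 60.83 0.67747223 -0.23003335 66
[ 0.56191814 -0.00612146]
[ 0.425342   -0.24820553]
[ 0.6112     -0.34876004]
[ 0.7448611  -0.10930621]
```

```bash
python3 -m creep '[[-0.02,-0.006,-0.05,0.03,0.008,-0.006,0],[-0.045,-0.013,-0.11,0.07,0.018,-0.01,0],[-0.07,-0.02,-0.17,0.11,0.029,-0.014,0],[-0.095,-0.027,-0.23,0.15,0.039,-0.017,0],[-0.12,-0.034,-0.29,0.19,0.05,-0.02,0],[-0.145,-0.041,-0.35,0.23,0.06,-0.022,0],[-0.17,-0.048,-0.41,0.27,0.071,-0.025,0],[-0.195,-0.055,-0.47,0.31,0.081,-0.027,0],[-0.22,-0.062,-0.53,0.35,0.092,-0.029,0],[-0.235,-0.068,-0.57,0.39,0.102,-0.03,0],[-0.235,-0.068,-0.57,0.43,0.113,-0.032,0],[-0.235,-0.068,-0.57,0.46,0.12,-0.033,0]]'
python3 -m creep '[[0,0,0,0.02,0,0,0],[0,0,0,0.02,0,0,0],[0,0,0,0.02,0,0,0]]'
python3 - <<'E'
from h import *
import pickle
pickle.dump(cam('wrist'),open('w5.pkl','wb'))
w=ctrl.snapshot('wrist');cv2.imwrite('pics/w5.png',w)
a=ctrl.snapshot('scene');cv2.imwrite('pics/s5.png',cv2.resize(a[60:290,60:330],None,fx=2.5,fy=2.5))
print(tool()[0],ctrl.get_obs()['orientation'])
E
```

```text
clock: 5.83
tool_pos: [0.5324, -0.1929, 0.3039]
orientation: [179.8, 0.2, -29.3]
force: [0.5, 0.2, -1.8]
opening: 0.0135
clock: 6.08
tool_pos: [0.55, -0.2006, 0.3037]
orientation: [179.8, 0.2, -29.4]
force: [-0.7, -1.1, -2.5]
opening: 0.0137
[ 0.54977989 -0.19947018  0.30489582] [ 1.79853025e+02  1.10742645e-01 -2.92936412e+01]
```

View pics/w5.png

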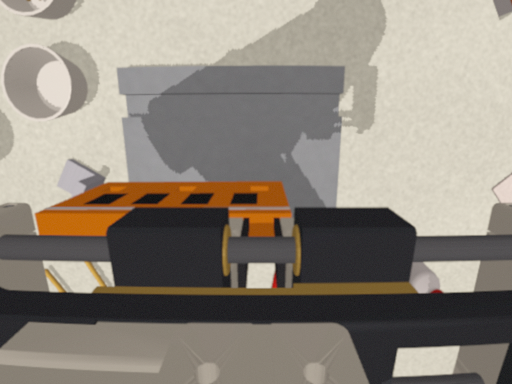

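View pics/s5.png

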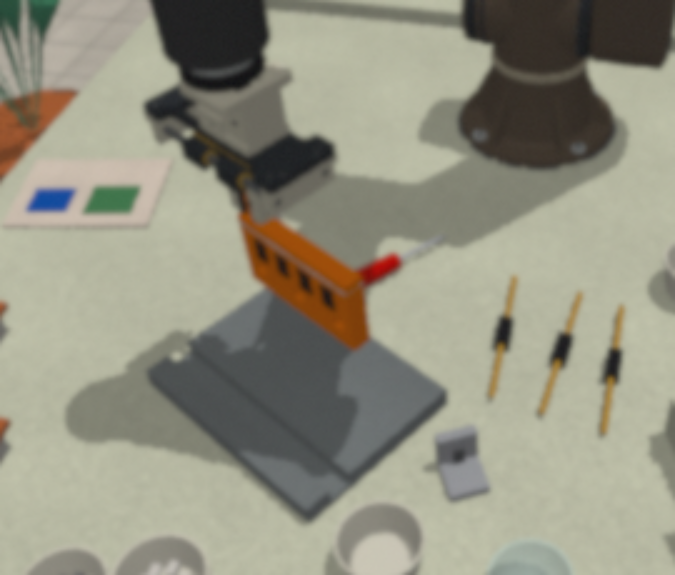

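```bash
python3 -c "
import cv2;a=cv2.imread('pics/w5.png');cv2.imwrite('pics/w5z.png',cv2.resize(a[55:145,110:210],None,fx=6,fy=6,interpolation=cv2.INTER_CUBIC));cv2.imwrite('pics/w5y.png',cv2.resize(a[55:145,270:370],None,fx=6,fy=6,interpolation=cv2.INTER_CUBIC))"
```

```text
(no output)
```

View pics/w5z.png

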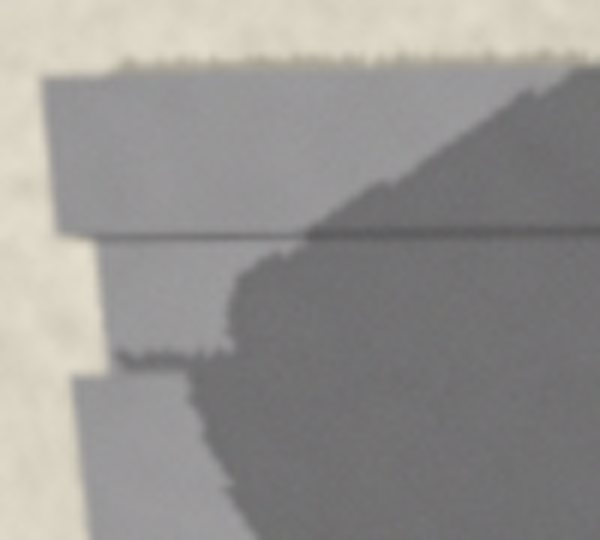

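View pics/w5y.png

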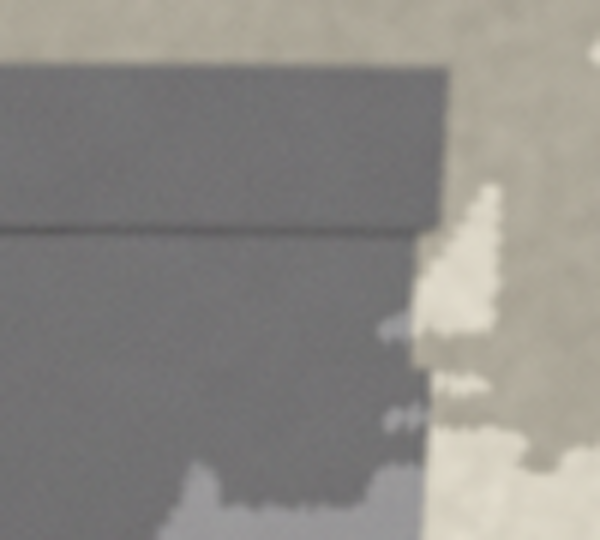

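```bash
python3 - <<'E'
from h import *
import pickle
M=pickle.load(open('w5.pkl','rb'))
q=onz('',np.array([[117,67.5],[119.5,93.8],[122.2,117.8],[344.7,66],[342.7,93.7],[341.7,116.7]])-.4,.026,M)[:,:2]
print(q.round(4))
for i in range(3):
    d=q[i]-q[i+3];print(np.linalg.norm(d).round(4),np.degrees(np.arctan2(d[1],d[0])).round(2))
print('mid slot',(q[1]+q[2]+q[4]+q[5])/4, 'widths',np.linalg.norm(q[:3].mean(0)*0+((q[0]+q[3])-(q[1]+q[4]))/2),np.linalg.norm(((q[1]+q[4])-(q[2]+q[5]))/2))
E
```

```text
[[ 0.7473 -0.1092]
 [ 0.7202 -0.0938]
 [ 0.6944 -0.0797]
 [ 0.6108 -0.3524]
 [ 0.5827 -0.3359]
 [ 0.5581 -0.3226]]
0.2789 60.69
0.2784 60.41
0.2786 60.71
mid slot [ 0.63884843 -0.20800657] widths 0.03186885756774418 0.02863928505477482
```

```bash
python3 - <<'E'
from h import *
import pickle
M=pickle.load(open('w5.pkl','rb'))
p=np.array([.5498,-.1995,.3049]);Rt=R.from_euler('xyz',[179.85,.11,-29.3],degrees=True)
for x in(.009,.011,.013):
    print(x,proj('',[p+Rt.apply([x,y,z]) for z in(.0704,.1604) for y in(.018,-.142)],M).round(1).tolist())
a=cv2.imread('pics/w5.png');cv2.imwrite('pics/w5p.png',cv2.resize(a[170:250,30:310],None,fx=2.8,fy=5,interpolation=cv2.INTER_CUBIC))
hsv=cv2.cvtColor(a,cv2.COLOR_BGR2HSV);m=cv2.inRange(hsv,(3,120,60),(20,255,255))
for u in range(120,290,15): print(u,np.where(m[170:240,u])[0].min()+170,end=' ')
E
```

```text
0.009 [[289.6, 217.0], [31.4, 216.5], [279.9, 183.1], [105.4, 183.6]]
0.011 [[289.7, 213.8], [30.8, 213.4], [279.9, 180.9], [105.1, 181.4]]
0.013 [[289.7, 210.6], [30.2, 210.4], [280.0, 178.8], [104.8, 179.3]]
120 183 135 182 150 182 165 182 180 182 195 182 210 182 225 182 240 181 255 181 270 181 285 194
```

View pics/w5p.png

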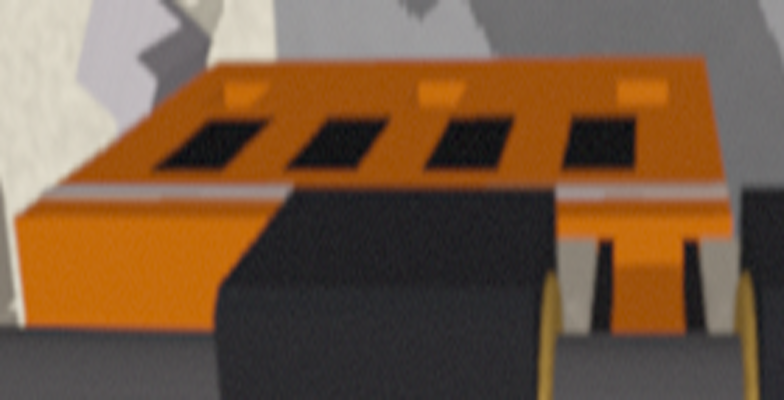

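```bash
python3 - <<'E'
from h import *
print(need([.6077,-.2615,.205],[180,0,-29.3]))
E
```

```text
(array([0.0026, 0.0019, 0.0001]), array([0.0811, 0.0255, 0.0998]))
```

```bash
python3 -m creep '[[0.002,0.002,0,0.025,0.008,0,0],[0.0026,0.002,0,0.055,0.017,0,0],[0.0026,0.002,0,0.0811,0.0255,0.01,0],[0.0026,0.002,0,0.0811,0.0255,0.03,0],[0.0026,0.002,0,0.0811,0.0255,0.06,0],[0.0026,0.002,0,0.0811,0.0255,0.085,0],[0.0026,0.002,0,0.0811,0.0255,0.1,0],[0.0026,0.002,0,0.0811,0.0255,0.1,0],[0.0026,0.002,0,0.0811,0.0255,0.1,0]]'
python3 - <<'E'
from h import *
w=ctrl.snapshot('wrist');b=ctrl.snapshot('top');a=ctrl.snapshot('scene')
cv2.imwrite('pics/c6.png',np.hstack([cv2.resize(w,(512,384))[:300],cv2.resize(a[130:280,100:250],(300,300))]));print(tool()[0],ctrl.get_obs()['orientation'])
E
```

```text
clock: 6.93
tool_pos: [0.6084, -0.261, 0.206]
orientation: [-180.0, -0.0, -29.2]
force: [0.0, -0.1, -0.7]
opening: 0.0138
[ 0.60975245 -0.26170572  0.20831316] [-179.90554955   -0.29668721  -29.22915699]
```

View pics/c6.png

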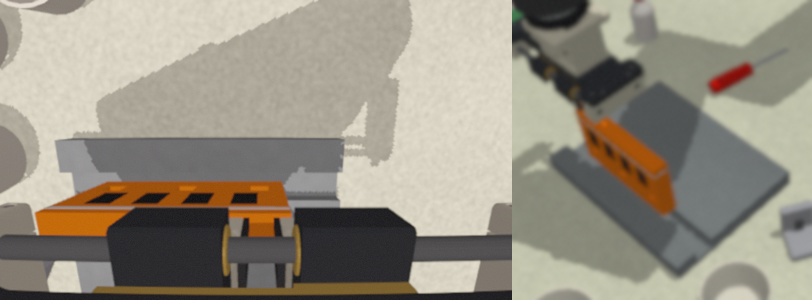

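```bash
python3 -m creep '[[0,0,0,0,0,0.005,0],[0,0,0,0,0,0.01,0],[0,0,0,0,0,0.015,0],[0,0,0,0,0,0.02,0],[0,0,0,0,0,0.022,0],[0,0,0,0,0,0.024,0],[0,0,0,0,0,0.026,0],[0,0,0,0,0,0.026,0],[0,0,0,0,0,0.026,0]]'
python3 - <<'E'
from h import *
w=ctrl.snapshot('wrist');b=ctrl.snapshot('top');a=ctrl.snapshot('scene')
cv2.imwrite('pics/c7.png',np.hstack([w[100:300],cv2.resize(a[160:260,110:240],(260,200))]))
for i in range(3):
    o=ctrl.get_obs();print(o['tool_pos'],o['force'],o['orientation'])
E
```

```text
clock: 7.83
tool_pos: [0.609, -0.2621, 0.1802]
orientation: [-180.0, -0.1, -29.3]
force: [1.0, -0.5, -1.6]
opening: 0.0136
[ 0.60909836 -0.26206354  0.18048665] [-0.15816358 -0.80998965 -1.76616976] [-1.79942122e+02 -1.51217697e-01 -2.92861967e+01]
[ 0.60909836 -0.26206354  0.18048665] [-0.15816358 -0.80998965 -1.76616976] [-1.79942122e+02 -1.51217697e-01 -2.92861967e+01]
[ 0.60909836 -0.26206354  0.18048665] [-0.15816358 -0.80998965 -1.76616976] [-1.79942122e+02 -1.51217697e-01 -2.92861967e+01]
```

View pics/c7.png

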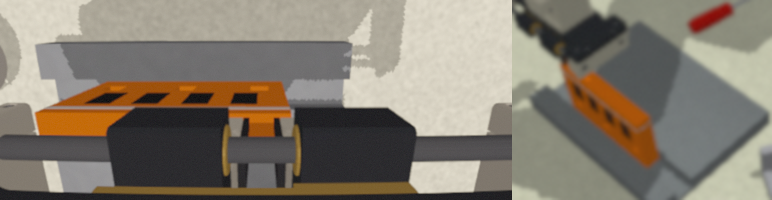

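```bash
python3 -m creep '[[0,0,0,0,0,0.003,0],[0,0,0,0,0,0.006,0],[0,0,0,0,0,0.008,0],[0,0,0,0,0,0.009,0],[0,0,0,0,0,0.01,0],[0,0,0,0,0,0.011,0],[0,0,0,0,0,0.011,0],[0,0,0,0,0,0.011,0]]'
```

```text
clock: 8.65
tool_pos: [0.609, -0.262, 0.1692]
orientation: [-180.0, -0.1, -29.3]
force: [-0.7, -0.4, -2.3]
opening: 0.0137
```

```bash
python3 -m creep '[[0,0,0,0,0,0.001,0],[0,0,0,0,0,0.001,0],[0,0,0,0,0,0.002,0],[0,0,0,0,0,0.002,0]]'
python3 -m creep '[[0,0,0,0,0,0.001,0],[0,0,0,0,0,0.001,0]]'
python3 - <<'E'
from h import *
w=ctrl.snapshot('wrist');a=ctrl.snapshot('scene')
cv2.imwrite('pics/c8.png',np.hstack([w[100:300],cv2.resize(a[160:260,110:240],(260,200))]))
E
```

```text
clock: 8.98
tool_pos: [0.6094, -0.2622, 0.1684]
orientation: [-179.9, -0.2, -29.3]
force: [-1.4, 0.7, 5.1]
opening: 0.0133
clock: 9.15
tool_pos: [0.6097, -0.2624, 0.1684]
orientation: [-179.9, -0.3, -29.2]
force: [-3.1, 0.9, 9.3]
opening: 0.0135
```

View pics/c8.png

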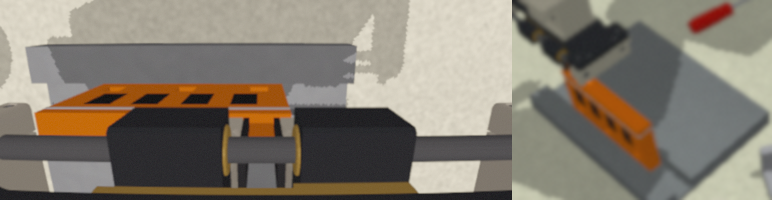

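```bash
python3 -m creep '[[0,0,0,0,0,-0.002,0],[0,0,0,0,0,-0.002,0.1],[0,0,0,0,0,-0.002,0.25],[0,0,0,0,0,-0.002,0.4],[0,0,0,0,0,-0.002,0.4],[0,0,0,0,0,-0.002,0.4],[0,0,0,0,0,-0.01,0.4],[0,0,0,0,0,-0.025,0.4],[0,0,0,0,0,-0.05,0.4],[0,0,0,0,0,-0.09,0.4],[0,0,0,0,0,-0.13,0.4],[0,0,0,0,0,-0.15,0.6]]'
python3 - <<'E'
from h import *
w=ctrl.snapshot('wrist');a=ctrl.snapshot('scene');b=ctrl.snapshot('top')
cv2.imwrite('pics/t9.png',b);cv2.imwrite('pics/s9.png',a);cv2.imwrite('pics/w9.png',w)
cv2.imwrite('pics/c9.png',np.hstack([cv2.resize(b[120:250,260:400],(400,371)),cv2.resize(a[160:270,110:240],(400,371))]))
E
```

```text
clock: 10.25
tool_pos: [0.6097, -0.2627, 0.3227]
orientation: [-179.9, -0.5, -29.3]
force: [0.9, -0.1, 1.0]
opening: 0.0379
```

View pics/c9.png

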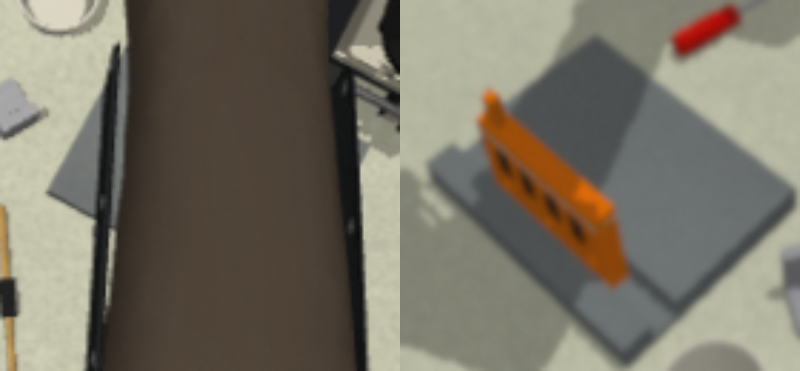

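View pics/w9.png

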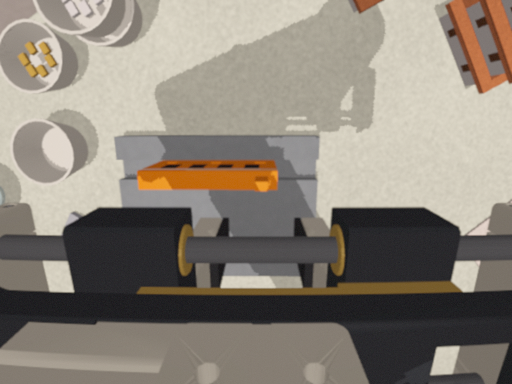

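```bash
python3 - <<'E'
from h import *
q=onz('top',[[263,158]],.02)[0];print(q)
x=np.array([.872,-.489,0])
P=q-.05*x;P[2]=.27
print(P,need(P,[180,0,-29.3]))
p,Rt=tool();print(p)
E
```

```text
[0.6533478  0.03149391 0.02      ]
[0.6097478  0.05594391 0.27      ] (array([-0.0026, -0.0073,  0.0004]), array([-0.1556, -0.2775,  0.0493]))
[ 0.60934386 -0.26215511  0.31971248]
```

```bash
python3 -m creep '[[0,-0.003,0,-0.015,-0.027,0,1],[0,-0.007,0,-0.035,-0.062,0.01,1],[0,-0.007,0,-0.054,-0.097,0.02,1],[0,-0.007,0,-0.073,-0.131,0.03,1],[0,-0.007,0,-0.093,-0.166,0.04,1],[0,-0.007,0,-0.112,-0.2,0.049,1],[0,-0.007,0,-0.132,-0.235,0.049,1],[0,-0.007,0,-0.148,-0.265,0.049,1],[0,-0.007,0,-0.156,-0.2775,0.049,1],[0,-0.007,0,-0.156,-0.2775,0.049,1],[0,-0.007,0,-0.156,-0.2775,0.049,1]]'
python3 - <<'E'
from h import *
import pickle
pickle.dump(cam('wrist'),open('w10.pkl','wb'))
w=ctrl.snapshot('wrist');b=ctrl.snapshot('top')
cv2.imwrite('pics/w10.png',w);cv2.imwrite('pics/t10.png',b)
print(tool()[0])
E
```

```text
clock: 11.32
tool_pos: [0.608, 0.0569, 0.2665]
orientation: [180.0, 0.3, -29.2]
force: [0.5, -1.0, -0.9]
opening: 0.088
[0.60820498 0.05549165 0.26679713]
```

View pics/w10.png

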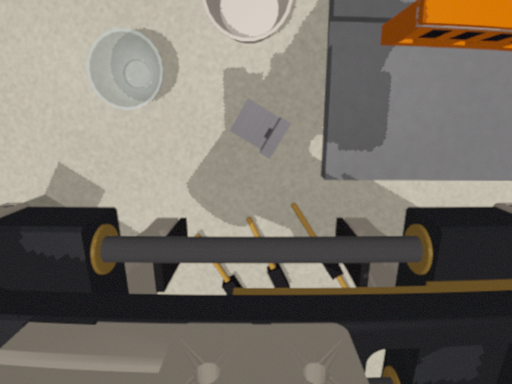

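View pics/t10.png

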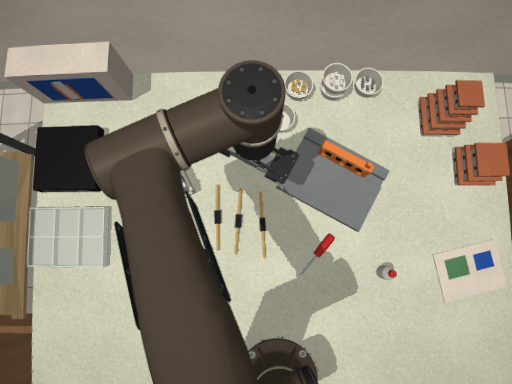

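```bash
python3 -c "
import cv2;a=cv2.imread('pics/w10.png');cv2.imwrite('pics/w10z.png',cv2.resize(a[85:170,215:305],None,fx=7,fy=7,interpolation=cv2.INTER_CUBIC))"
```

```text
(no output)
```

View pics/w10z.png

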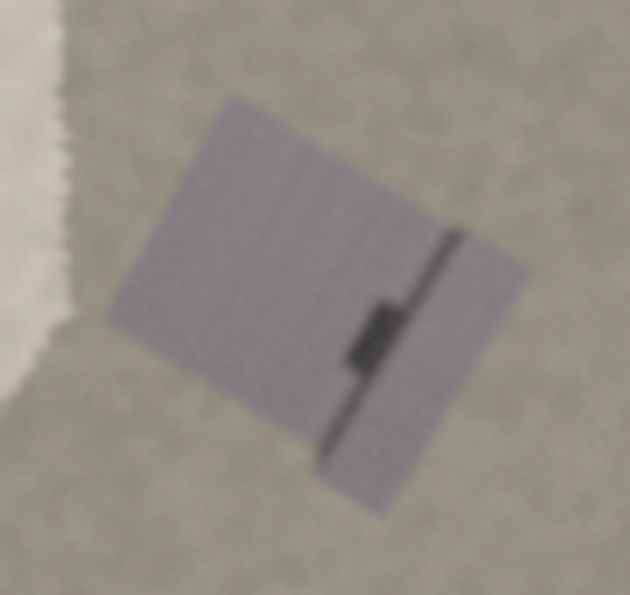

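```bash
python3 - <<'E'
from h import *
import pickle
M=pickle.load(open('w10.pkl','rb'))
f=lambda L:(np.array(L,float)+.5)/7-.5+[215,85]
t=onz('',f([[528,268],[382,515],[320,473],[464,230]]),.05,M)[:,:2];b=onz('',f([[235,95],[107,318]]),.01,M)[:,:2]
print(t.round(4),b.round(4))
for i in range(4):
    d=t[(i+1)%4]-t[i];print(np.linalg.norm(d).round(4),np.degrees(np.arctan2(d[1],d[0])).round(1))
c=t.mean(0);fm=b.mean(0);d=fm-c;print('plate c',c,'foot end',fm,'dist',np.linalg.norm(d),'ang',np.degrees(np.arctan2(d[1],d[0])),np.linalg.norm(b[0]-b[1]))
d=b[0]-b[1];print(np.degrees(np.arctan2(d[1],d[0])))
E
```

```text
[[0.645  0.0013]
 [0.6229 0.0385]
 [0.6332 0.0438]
 [0.6546 0.0071]] [[0.6911 0.0278]
 [0.6699 0.0651]]
0.0433 120.7
0.0116 26.7
0.0424 -59.8
0.0112 -148.9
plate c [0.63891833 0.02265699] foot end [0.680484   0.04645694] dist 0.047897209701582795 ang 29.794884089885215 0.04290654401923549
-60.46630929118511
```

```bash
python3 -m creep '[[0,0,0.06,0,0,0,1],[0,0,0.18,0,0,0,1],[0,0,0.3,0,0,0,1],[0,0,0.42,0,0,0,1],[0,0,0.54,0,0,0,1],[0,0,0.66,0,0,0,1],[0,0,0.78,0,0,0,1],[0,0,0.9,0,0,0,1],[0,0,1.02,0,0,0,1],[0,0,1.14,0,0,0,1],[0,0,1.26,0,0,0,1],[0,0,1.35,0,0,0,1]]'
python3 - <<'E'
from h import *
print(need([.6432,.0252,.15],[180,0,-150.1]),ctrl.get_obs()['joint_pos'])
E
```

```text
clock: 12.42
tool_pos: [0.6084, 0.0546, 0.2671]
orientation: [179.7, 0.1, -107.1]
force: [-0.3, 0.5, -0.2]
opening: 0.0877
(array([ 5.1e-03, -1.0e-04,  7.5e-01]), array([ 0.018 , -0.0425,  0.1168])) [ 23.29114919  15.64535067  -9.60735183  -0.27417326 -64.88881322
 -40.30180661]
```

```bash
python3 -m creep '[[0.002,0,0.12,0.003,-0.007,0.01,1],[0.005,0,0.24,0.006,-0.014,0.02,1],[0.005,0,0.36,0.01,-0.021,0.03,1],[0.005,0,0.48,0.014,-0.03,0.04,1],[0.005,0,0.6,0.018,-0.0425,0.05,1],[0.005,0,0.7,0.018,-0.0425,0.07,1],[0.005,0,0.75,0.018,-0.0425,0.09,1],[0.005,0,0.75,0.018,-0.0425,0.107,1],[0.005,0,0.75,0.018,-0.0425,0.117,1],[0.005,0,0.75,0.018,-0.0425,0.117,1],[0.005,0,0.75,0.018,-0.0425,0.117,1]]'
python3 - <<'E'
from h import *
import pickle
pickle.dump(cam('wrist'),open('w11.pkl','wb'))
w=ctrl.snapshot('wrist')
cv2.imwrite('pics/w11.png',w)
print(tool()[0],need([.6432,.0252,.085],[180,0,-150.1]))
x=np.array([np.cos(np.radians(29.9)),np.sin(np.radians(29.9)),0]);y=np.array([-x[1],x[0],0]);c=np.array([.6389,.0227,0])
print(proj('wrist',[c+x*a+y*b+[0,0,.05] for a in(-.006,.006) for b in(-.022,.022)]).round(1))
E
```

```text
clock: 13.33
tool_pos: [0.6436, 0.0263, 0.1499]
orientation: [-180.0, -0.0, -149.6]
force: [0.1, -0.0, 0.1]
opening: 0.0876
[0.64406156 0.02669658 0.15073906] (array([-0.0005,  0.0008,  0.0084]), array([ 0.0016, -0.0008,  0.0657]))
[[228.9 195.6]
 [291.5 196.1]
 [229.2 211.8]
 [290.9 212.3]]
```

View pics/w11.png

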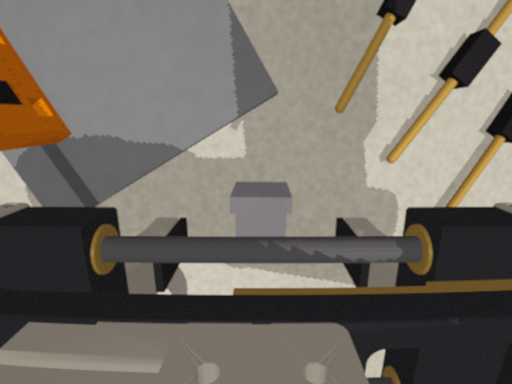

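```bash
python3 -m creep '[[0,0,0.004,0.001,0,0.02,1],[0,0,0.006,0.001,0,0.045,1],[0,0,0.006,0.001,0,0.06,1],[0,0,0.006,0.001,0,0.065,1],[0,0,0.006,0.001,0,0.065,0.8],[0,0,0.006,0.001,0,0.065,0.5],[0,0,0.006,0.001,0,0.065,0.3],[0,0,0.006,0.001,0,0.065,0.1],[0,0,0.006,0.001,0,0.065,0],[0,0,0.006,0.001,0,0.065,0],[0,0,0.006,0.001,0,0.065,0],[0,0,0.006,0.001,0,0.065,0]]'
```

```text
clock: 14.38
tool_pos: [0.6428, 0.0268, 0.0853]
orientation: [-180.0, 0.0, -149.9]
force: [0.0, -0.7, 2.1]
opening: 0.0434
```

```bash
python3 -m creep '[[0,0,0,0,0,-0.02,0],[0,0,0,0,0,-0.06,0],[0,0,0,0,0,-0.1,0],[0,0,0,0,0,-0.12,0],[0,0,0,0,0,-0.12,0]]'
python3 - <<'E'
from h import *
print(need([.6884,-.1217,.2053],[180,0,-119.3]),ctrl.get_obs()['opening'])
w=ctrl.snapshot('wrist');cv2.imwrite('pics/w12.png',w)
E
```

```text
clock: 14.8
tool_pos: [0.6451, 0.0272, 0.2108]
orientation: [-179.8, 0.5, -149.9]
force: [1.7, -0.0, -0.8]
opening: 0.044
(array([-0.005 ,  0.0075, -0.5341]), array([ 0.0372, -0.1506,  0.0056])) 0.044012922261783854
```

View pics/w12.png

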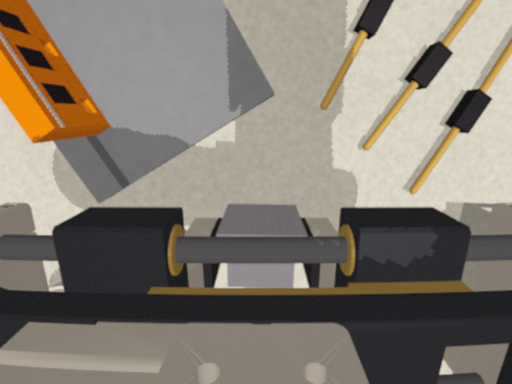

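```bash
python3 -m creep '[[-0.001,0.002,-0.08,0.006,-0.022,0,0],[-0.002,0.003,-0.18,0.013,-0.05,0,0],[-0.003,0.005,-0.28,0.02,-0.08,0.002,0],[-0.005,0.0075,-0.38,0.027,-0.11,0.004,0],[-0.005,0.0075,-0.47,0.033,-0.135,0.005,0],[-0.005,0.0075,-0.534,0.037,-0.15,0.0056,0],[-0.005,0.0075,-0.534,0.037,-0.15,0.0056,0],[-0.005,0.0075,-0.534,0.037,-0.15,0.0056,0]]'
python3 - <<'E'
from h import *
import pickle
pickle.dump(cam('wrist'),open('w13.pkl','wb'))
w=ctrl.snapshot('wrist');cv2.imwrite('pics/w13.png',w);o=ctrl.get_obs();print(o['tool_pos'],o['orientation'])
b=ctrl.snapshot('top');cv2.imwrite('pics/t13.png',b)
E
```

```text
clock: 15.52
tool_pos: [0.6848, -0.1225, 0.1968]
orientation: [179.4, -0.4, -119.5]
force: [-0.9, 0.6, -1.9]
opening: 0.044
[ 0.6848686  -0.12165321  0.19727584] [ 179.45471425   -0.40077659 -119.48495328]
```

View pics/w13.png

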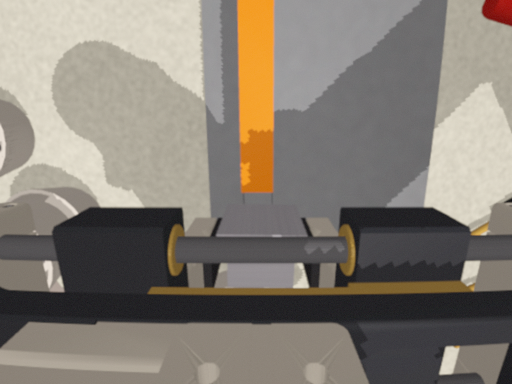

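```bash
python3 - <<'E'
from h import *
import pickle
M=pickle.load(open('w13.pkl','rb'))
a=cv2.imread('pics/w13.png');hsv=cv2.cvtColor(a,cv2.COLOR_BGR2HSV);m=cv2.inRange(hsv,(5,150,100),(20,255,255))
E=[]
for v in range(5,185,10):
    xs=np.where(m[v,200:320])[0]+200;E.append((xs.min()-.5,xs.max()+.5,v))
E=np.array(E);print(E[[0,5,10,17]])
L=onz('',E[:,[0,2]],.098,M);Rr=onz('',E[:,[1,2]],.098,M)
for q in(L,Rr,(L+Rr)/2):
    f=np.polyfit(q[:,1],q[:,0],1);print('ang',90-np.degrees(np.arctan(f[0])),'x at y=-.2',np.polyval(f,-.2))
print('width',np.linalg.norm((L-Rr)[:,:2],axis=1).round(4)[::5])
for u in range(244,272,5):
    v=np.where(m[:,u])[0].max()+.5;print(u,v,onz('',[[u,v]],.098,M).round(4))
E
python3 -c "
import cv2;a=cv2.imread('pics/w13.png');cv2.imwrite('pics/w13z.png',cv2.resize(a[150:300,180:340],None,fx=5,fy=4,interpolation=cv2.INTER_CUBIC))"
```

```text
[[237.5 273.5   5. ]
 [238.5 272.5  55. ]
 [239.5 272.5 105. ]
 [240.5 272.5 175. ]]
ang 60.77150522301398 x at y=-.2 0.6561905443879281
ang 60.84900946911136 x at y=-.2 0.6315082547804173
ang 60.80994095905305 x at y=-.2 0.6438446606853838
width [0.0219 0.0213 0.0213 0.0215]
244 294.5 [[ 0.7271 -0.0725  0.098 ]]
249 294.5 [[ 0.7238 -0.0706  0.098 ]]
254 294.5 [[ 0.7205 -0.0687  0.098 ]]
259 294.5 [[ 0.7172 -0.0668  0.098 ]]
264 294.5 [[ 0.7138 -0.0649  0.098 ]]
269 293.5 [[ 0.7101 -0.0637  0.098 ]]
```

View pics/w13z.png

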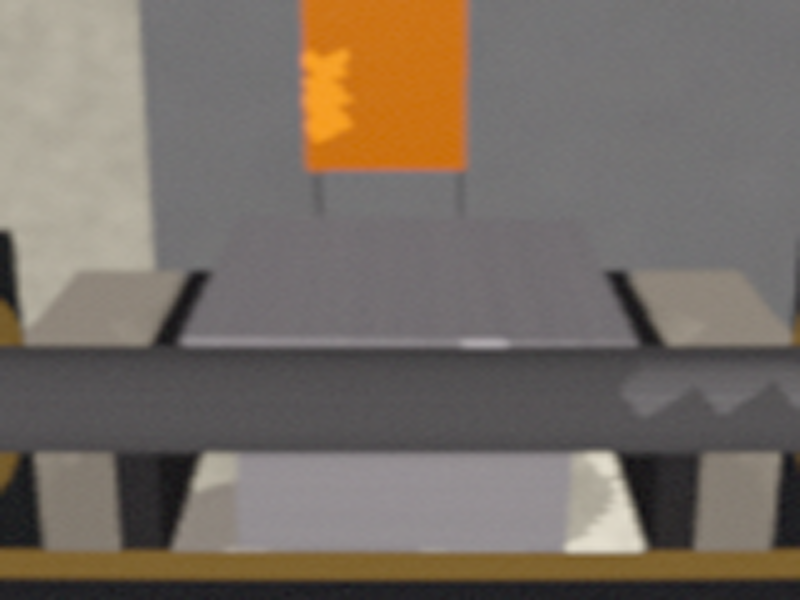

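```bash
python3 - <<'E'
from h import *
import pickle
M=pickle.load(open('w13.pkl','rb'))
e=onz('',[[256,192.1]],.098,M)[0];print(e)
d=np.array([np.cos(np.radians(60.8)),np.sin(np.radians(60.8)),0])
# square outer face bottom/top edges in image: bottom row 150+217/4-.4, top row 150+340/4
p,Rt=tool();print('tool',p)
for z in(.0853-.0853+p[2]-.0853,p[2]-.0853+.05):
    pass
zb=p[2]-.0853
for v,z in((150+216/4-.4,zb),(150+345/4-.4,zb+.05)):
    q=onz('',[[258,v]],z,M)[0];print('face',q,'rel tcp along d',(q-p)@d)
print('gap end->tcp',(p-e)@d)
T=e+d*(.0114+.008);print('target',T,need([*T[:2],.125],[180,0,-119.2]))
E
```

```text
[ 0.67890079 -0.13825824  0.098     ]
tool [ 0.68509054 -0.12113584  0.19787111]
face [ 0.6796348  -0.13413907  0.11257111] rel tcp along d -0.014012448779797435
face [ 0.68014748 -0.13313038  0.16257111] rel tcp along d -0.012881814676009401
gap end->tcp 0.017966245884216636
target [ 0.68836527 -0.12132355  0.098     ] (array([ 0.0087, -0.0066, -0.004 ]), array([-0.0019, -0.0036,  0.0728]))
```

```bash
python3 -m creep '[[0.008,-0.006,-0.004,-0.004,-0.0036,0.01,0],[0.008,-0.006,-0.004,-0.004,-0.0036,0.03,0],[0.008,-0.006,-0.004,-0.004,-0.0036,0.055,0],[0.008,-0.006,-0.004,-0.004,-0.0036,0.07,0],[0.008,-0.006,-0.004,-0.004,-0.0036,0.073,0],[0.008,-0.006,-0.004,-0.004,-0.0036,0.073,0],[0.008,-0.006,-0.004,-0.004,-0.0036,0.073,0]]'
python3 - <<'E'
from h import *
w=ctrl.snapshot('wrist');cv2.imwrite('pics/w14.png',w[100:300])
o=ctrl.get_obs();print(o['tool_pos'],o['orientation'])
E
```

```text
clock: 16.2
tool_pos: [0.6908, -0.1193, 0.1271]
orientation: [-179.9, 0.0, -119.1]
force: [-0.1, 0.1, -1.7]
opening: 0.0439
[ 0.69107137 -0.11946789  0.12770686] [-1.79819586e+02  5.97950523e-02 -1.19078584e+02]
```

View pics/w14.png

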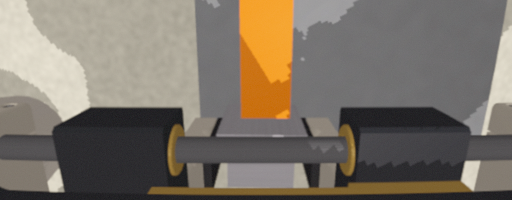

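Gap remains; lower onto the stand gently.

```bash
python3 -m creep '[[0,0,0,0,0,0.005,0],[0,0,0,0,0,0.009,0],[0,0,0,0,0,0.012,0],[0,0,0,0,0,0.014,0],[0,0,0,0,0,0.015,0],[0,0,0,0,0,0.016,0],[0,0,0,0,0,0.016,0]]'
```

```text
clock: 16.83
tool_pos: [0.6901, -0.1201, 0.1114]
orientation: [-179.9, 0.0, -119.1]
force: [-3.1, 1.9, 5.2]
opening: 0.0436
```

```bash
python3 -m creep '[[0,0,0,0.002,0,-0.0005,0],[0,0,0,0.004,0,-0.0005,0],[0,0,0,0.006,0,-0.0005,0],[0,0,0,0.006,0,-0.0005,0]]'; python3 -m creep '[[0,0,0,0.001,0,0,0],[0,0,0,0.002,0,0,0],[0,0,0,0.002,0,0,0]]'; python3 -m creep '[[0,0,0,0.001,0,0,0],[0,0,0,0.002,0,0,0],[0,0,0,0.002,0,0,0]]'
python3 - <<'E'
from h import *
w=ctrl.snapshot('wrist');cv2.imwrite('pics/w15.png',w[100:300])
a=ctrl.snapshot('scene');cv2.imwrite('pics/s15.png',cv2.resize(a[150:290,110:260],None,fx=4,fy=4,interpolation=cv2.INTER_CUBIC))
E
```

```text
clock: 17.17
tool_pos: [0.6879, -0.1255, 0.1114]
orientation: [-179.8, 0.1, -119.1]
force: [1.3, -0.0, 2.8]
opening: 0.0435
clock: 17.42
tool_pos: [0.6871, -0.127, 0.1114]
orientation: [-179.8, 0.1, -119.1]
force: [1.7, 1.7, 3.9]
opening: 0.0436
clock: 17.67
tool_pos: [0.6859, -0.1288, 0.1114]
orientation: [-179.9, 0.0, -119.1]
force: [2.1, 1.3, 5.4]
opening: 0.0439
```

View pics/w15.png

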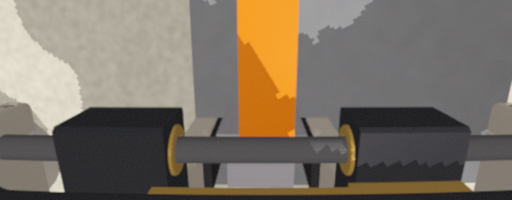

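View pics/s15.png

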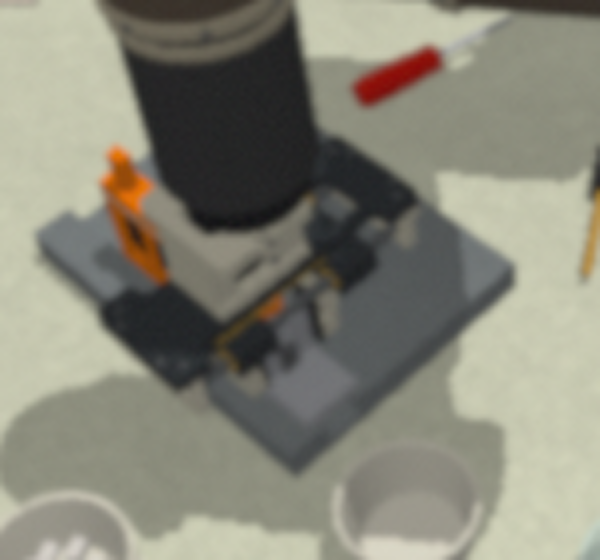

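```bash
python3 -m creep '[[0,0,0,0.001,0,0,0],[0,0,0,0.002,0,0,0],[0,0,0,0.003,0,0,0],[0,0,0,0.004,0,0,0],[0,0,0,0.005,0,0,0],[0,0,0,0.006,0,0,0],[0,0,0,0.006,0,0,0]]'
python3 - <<'E'
from h import *
w=ctrl.snapshot('wrist');cv2.imwrite('pics/w16.png',cv2.resize(w[190:260,180:340],None,fx=5,fy=5,interpolation=cv2.INTER_CUBIC))
E
```

```text
clock: 18.35
tool_pos: [0.683, -0.1339, 0.1113]
orientation: [-179.9, 0.1, -119.1]
force: [2.0, 1.9, 5.8]
opening: 0.0439
```

View pics/w16.png

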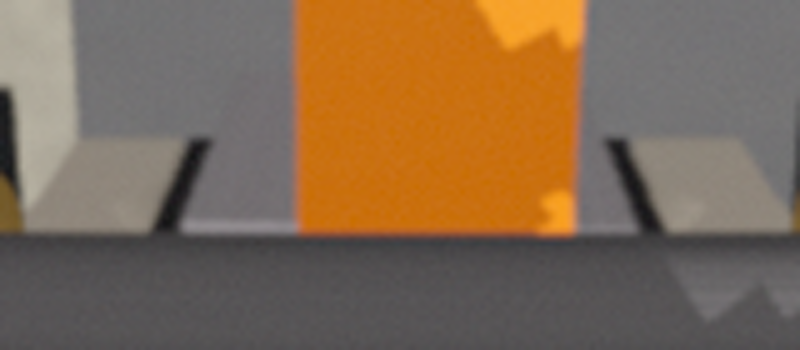

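```bash
python3 -m creep '[[0,0,0,0,0,-0.0005,0],[0,0,0,0,0,-0.0005,0.6],[0,0,0,0,0,-0.0005,0.75],[0,0,0,0,0,-0.0005,0.75],[0,0,0,0,0,-0.0005,0.75],[0,0,0,0,0,-0.01,0.75],[0,0,0,0,0,-0.03,0.75],[0,0,0,0,0,-0.06,0.75],[0,0,0,0,0,-0.1,0.75],[0,0,0,-0.04,0,-0.12,0.75],[0,0,0,-0.07,0,-0.12,0.75],[0,0,0,-0.09,0,-0.12,0.75]]'
python3 - <<'E'
from h import *
import pickle
pickle.dump(cam('wrist'),open('w17.pkl','wb'))
w=ctrl.snapshot('wrist');cv2.imwrite('pics/w17.png',w)
a=ctrl.snapshot('scene');cv2.imwrite('pics/s17.png',cv2.resize(a[150:290,110:260],None,fx=4,fy=4,interpolation=cv2.INTER_CUBIC))
E
```

```text
clock: 19.4
tool_pos: [0.7279, -0.0533, 0.2343]
orientation: [-179.7, 0.2, -119.1]
force: [-0.5, -0.9, -0.8]
opening: 0.0656
```

View pics/w17.png

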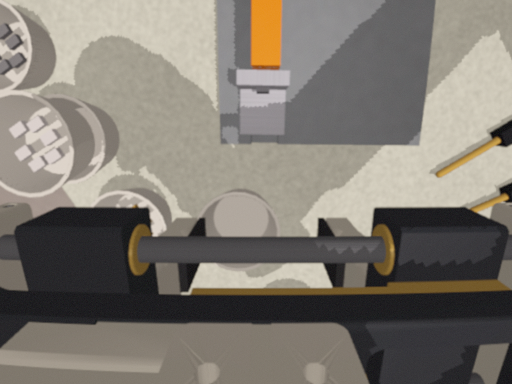

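View pics/s17.png

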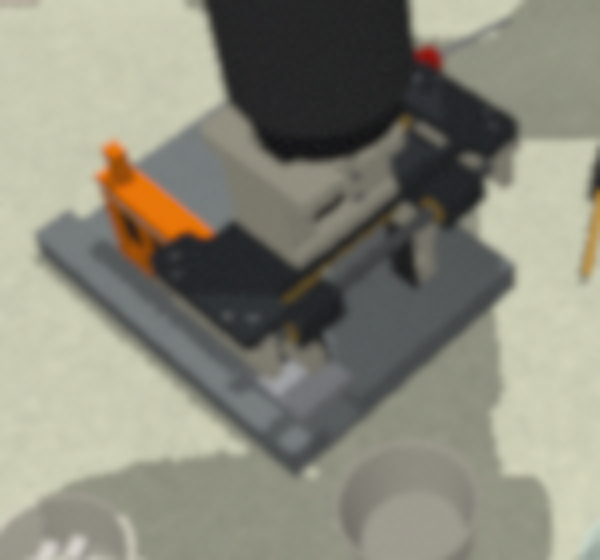

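```bash
python3 -c "
import cv2;a=cv2.imread('pics/w17.png');cv2.imwrite('pics/w17z.png',cv2.resize(a[40:150,210:310],None,fx=6,fy=5,interpolation=cv2.INTER_CUBIC))"
```

```text
(no output)
```

View pics/w17z.png

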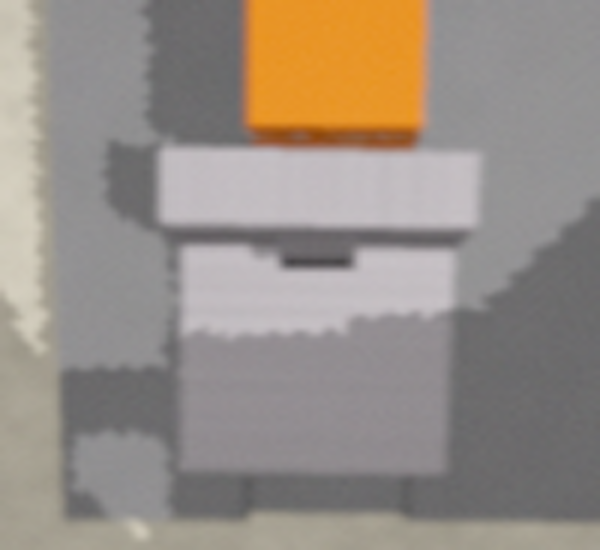

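```bash
python3 - <<'E'
from h import *
import pickle
M=pickle.load(open('w17.pkl','rb'))
f=lambda L:(np.array(L,float)+.5)/[6,5]-.5+[210,40]
e=onz('',f([[247,127],[427,126]]),.098,M);s=onz('',f([[159,150],[481,150],[158,226],[478,226]]),.076,M);ft=onz('',f([[180,471],[448,471]]),.036,M)
d=np.array([np.cos(np.radians(60.8)),np.sin(np.radians(60.8)),0])
n=np.array([d[1],-d[0],0])
o=e.mean(0)
for nm,q in(('end',e),('plate',s),('foot',ft)):
    print(nm,((q-o)@d*1000).round(1),((q-o)@n*1000).round(1))
E
```

```text
end [ 0.1 -0.1] [ 11.2 -11.2]
plate [ 0.1  0.  12.1 12. ] [ 24.2 -20.   24.6 -19.8]
foot [54.8 54.7] [ 25.3 -19.4]
```

```bash
python3 - <<'E'
from h import *
print(need([.42,.10,.31],[180,0,0]),need([.55,.02,.31],[180,0,-45]))
E
```

```text
(array([-1.7000e-03, -1.0000e-03, -2.0763e+00]), array([ 0.0153,  0.3424, -0.0796])) (array([-1.7000e-03, -2.0000e-04, -1.2909e+00]), array([ 0.0224,  0.1899, -0.0794]))
```

```bash
python3 -m creep '[[0,0,-0.05,0.002,0.01,-0.03,1],[0,0,-0.17,0.004,0.03,-0.06,1],[0,0,-0.29,0.006,0.05,-0.08,1],[0,0,-0.41,0.008,0.07,-0.08,1],[0,0,-0.53,0.01,0.09,-0.08,1],[0,0,-0.65,0.012,0.11,-0.08,1],[0,0,-0.77,0.014,0.13,-0.08,1],[0,0,-0.89,0.016,0.15,-0.08,1],[0,0,-1.01,0.018,0.165,-0.08,1],[0,0,-1.13,0.02,0.18,-0.08,1],[0,0,-1.25,0.022,0.19,-0.08,1],[0,0,-1.29,0.022,0.19,-0.08,1]]'
python3 - <<'E'
from h import *
print(need([.42,.10,.31],[180,0,0]),ctrl.get_obs()['joint_pos'])
E
```

```text
clock: 20.5
tool_pos: [0.547, 0.0177, 0.3106]
orientation: [180.0, -0.0, -44.8]
force: [0.0, -0.5, -1.2]
opening: 0.0874
(array([ 2.000e-04, -3.000e-04, -7.817e-01]), array([-0.1481,  0.0311,  0.0005])) [ 2.23825304e+01  7.82993213e+00 -1.39276480e+01  2.31619798e-02
 -6.82380708e+01  2.28195420e+01]
```

```bash
python3 -m creep '[[0,0,-0.1,-0.02,0.004,0,1],[0,0,-0.22,-0.045,0.009,0,1],[0,0,-0.34,-0.07,0.015,0,1],[0,0,-0.46,-0.1,0.021,0,1],[0,0,-0.58,-0.125,0.026,0,1],[0,0,-0.7,-0.148,0.031,0,1],[0,0,-0.78,-0.148,0.031,0,1],[0,0,-0.78,-0.148,0.031,0,1],[0,0,-0.78,-0.148,0.031,0,1]]'
python3 - <<'E'
from h import *
import pickle
pickle.dump(cam('wrist'),open('w18.pkl','wb'))
w=ctrl.snapshot('wrist');cv2.imwrite('pics/w18.png',w)
a=ctrl.snapshot('scene');cv2.imwrite('pics/s18.png',cv2.resize(a[140:290,110:320],None,fx=3.8,fy=3.8,interpolation=cv2.INTER_CUBIC))
E
```

```text
clock: 21.25
tool_pos: [0.4228, 0.1008, 0.3103]
orientation: [180.0, -0.1, -0.6]
force: [-0.5, -0.2, 0.4]
opening: 0.0871
```

View pics/w18.png

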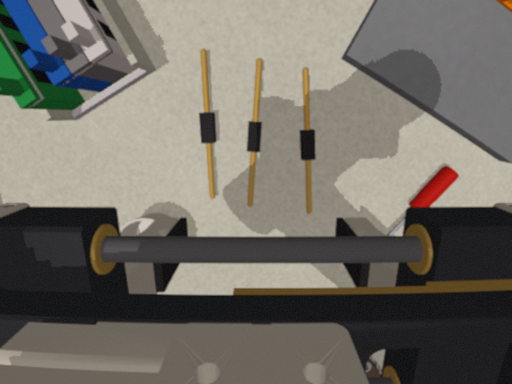

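View pics/s18.png

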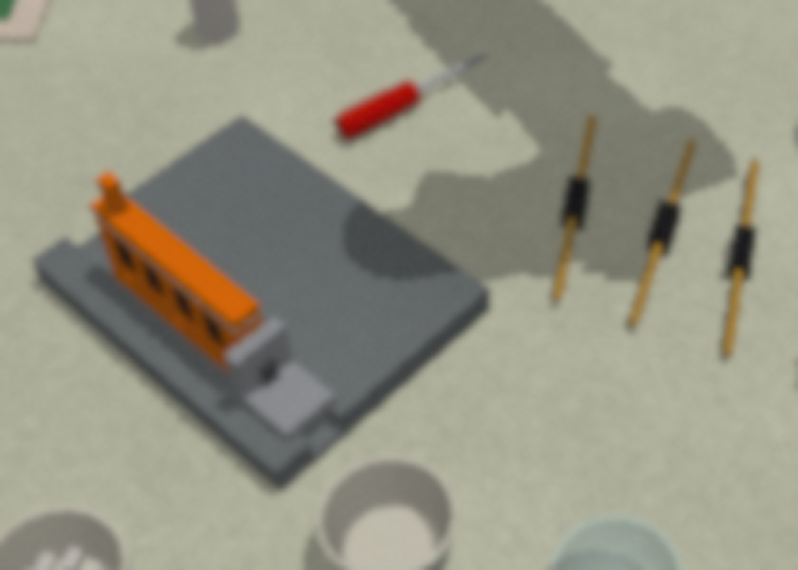

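```bash
cat > rods.py <<'E'
from h import *
def rods(img,M,roi,zoff=0,n='wrist'):
    hsv=cv2.cvtColor(img,cv2.COLOR_BGR2HSV);x0,y0,x1,y1=roi
    z=np.zeros(img.shape[:2],np.uint8);z[y0:y1,x0:x1]=1
    br=cv2.inRange(hsv,(10,110,90),(28,255,255))*z
    gr=cv2.inRange(hsv,(0,0,0),(179,255,50))*z
    k,l,s,ce=cv2.connectedComponentsWithStats(br)
    out=[]
    kk,ll,ss,cc=cv2.connectedComponentsWithStats(gr)
    for j in range(1,kk):
        if ss[j,4]<120: continue
        g=cc[j];c=onz(n,[g],.012+zoff,M)[0]
        P=[]
        for i in range(1,k):
            if s[i,4]<25: continue
            ys,xs=np.where(l==i);q=onz(n,np.c_[xs,ys],.009+zoff,M)
            if np.min(np.linalg.norm(q-c,axis=1))<.035: P.append(q)
        if not P: continue
        P=np.vstack(P)[:,:2];vx,vy,a,b=cv2.fitLine(P.astype(np.float32),cv2.DIST_HUBER,0,.0005,.001).ravel()
        d=np.array([vx,vy]); d=d if vx>0 else -d
        t=(P-[a,b])@d; mid=np.array([a,b])+d*(t.max()+t.min())/2
        print('rod mid',mid.round(4),'len',(t.max()-t.min()).round(4),'ang',np.degrees(np.arctan2(d[1],d[0])).round(2),'grip c',c.round(4))
E
python3 - <<'E'
from rods import *
import pickle
rods(cv2.imread('pics/w18.png'),pickle.load(open('w18.pkl','rb')),(180,30,335,212))
E
```

```text
rod mid [0.4777 0.1722] len 0.1968 ang 0.6 grip c [0.4772 0.1717 0.012 ]
rod mid [0.4648 0.1096] len 0.1968 ang -4.72 grip c [0.4647 0.1095 0.012 ]
rod mid [0.454  0.0371] len 0.1951 ang 2.92 grip c [0.4531 0.0374 0.012 ]
```

```bash
python3 - <<'E'
from h import *
print(need([.4537,.0372,.068],[180,0,2.9]))
E
```

```text
(array([ 0.0009, -0.0008, -0.0631]), array([0.031 , 0.0629, 0.2422]))
```

```bash
python3 -m creep '[[0,0,-0.03,0.01,0.025,0.03,0.5],[0,0,-0.063,0.031,0.05,0.07,0.5],[0,0,-0.063,0.031,0.063,0.11,0.5],[0,0,-0.063,0.031,0.063,0.15,0.5],[0,0,-0.063,0.031,0.063,0.18,0.5],[0,0,-0.063,0.031,0.063,0.21,0.5],[0,0,-0.063,0.031,0.063,0.23,0.5],[0,0,-0.063,0.031,0.063,0.242,0.5],[0,0,-0.063,0.031,0.063,0.242,0.5],[0,0,-0.063,0.031,0.063,0.242,0.5]]'; python3 -m creep '[[0,0,0,0,0,0,0.3],[0,0,0,0,0,0,0.1],[0,0,0,0,0,0,0],[0,0,0,0,0,0,0],[0,0,0,0,0,0,0],[0,0,0,0,0,0,0]]'
```

```text
clock: 22.18
tool_pos: [0.4538, 0.0369, 0.0674]
orientation: [179.9, 0.1, 2.9]
force: [-0.0, -0.6, -0.5]
opening: 0.0443
clock: 22.68
tool_pos: [0.4539, 0.0378, 0.0685]
orientation: [180.0, -0.1, 3.1]
force: [-0.2, -0.7, -0.4]
opening: 0.0178
```

```bash
cat > geo.py <<'E'
from h import *
import pickle
M=pickle.load(open('w17.pkl','rb'))
f=lambda L:(np.array(L,float)+.5)/[6,5]-.5+[210,40]
e=onz('',f([[247,127],[427,126]]),.098,M).mean(0)
ANG=60.8
d=np.array([np.cos(np.radians(ANG)),np.sin(np.radians(ANG)),0]);n=np.array([d[1],-d[0],0])
C=e-.08*d;C[2]=0
def at(k,s,z):  # hole k(-1,0,1), s = rod centre along n from panel centre
    P=C+k*.06*d+s*n;P[2]=z;return P
E
python3 - <<'E'
from geo import *
print(C)
from h import *
print(need(at(-1,-.123,.17),[180,0,-29.2]), at(-1,-.123,.17))
E
```

```text
[ 0.63594842 -0.21291071  0.        ]
(array([-1.000e-04, -1.600e-03,  5.634e-01]), array([ 0.0325,  0.2452, -0.1014])) [ 0.49930742 -0.2052793   0.17      ]
```

```bash
python3 -m creep '[[0,0,0,0,0,-0.03,0],[0,0,0,0,0,-0.07,0],[0,0,0.05,0.002,0.02,-0.1,0],[0,0,0.15,0.005,0.05,-0.101,0],[0,0,0.25,0.009,0.085,-0.101,0],[0,0,0.35,0.014,0.12,-0.101,0],[0,0,0.45,0.02,0.155,-0.101,0],[0,0,0.54,0.026,0.19,-0.101,0],[0,0,0.563,0.03,0.22,-0.101,0],[0,0,0.563,0.0325,0.245,-0.101,0],[0,0,0.563,0.0325,0.245,-0.101,0],[0,0,0.563,0.0325,0.245,-0.101,0]]'
python3 - <<'E'
from geo import *
print(ctrl.get_obs()['opening'],need(at(-1,-.123,.098),[180,0,-29.2]))
pickle.dump(cam('wrist'),open('w19.pkl','wb'))
w=ctrl.snapshot('wrist');cv2.imwrite('pics/w19.png',w)
E
```

```text
clock: 23.68
tool_pos: [0.4989, -0.2062, 0.169]
orientation: [-180.0, -0.0, -29.3]
force: [-0.4, 1.0, -1.4]
opening: 0.0179
0.01788456856674636 (array([-0.    , -0.0004, -0.0023]), array([-0.0001, -0.001 ,  0.071 ]))
```

View pics/w19.png

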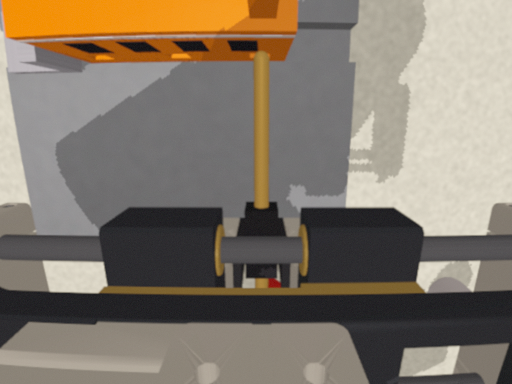

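```bash
python3 -m creep '[[0,0,-0.002,0,-0.001,0.02,0],[0,0,-0.002,0,-0.001,0.045,0],[0,0,-0.002,0,-0.001,0.062,0],[0,0,-0.002,0,-0.001,0.071,0],[0,0,-0.002,0,-0.001,0.071,0],[0,0,-0.002,0,-0.001,0.071,0]]'
python3 - <<'E'
from geo import *
pickle.dump(cam('wrist'),open('w20.pkl','wb'))
w=ctrl.snapshot('wrist');cv2.imwrite('pics/w20.png',w)
p,_=tool();print((p-C)@d,(p-C)@n,p[2])
E
```

```text
clock: 24.23
tool_pos: [0.5001, -0.2036, 0.0988]
orientation: [180.0, -0.1, -29.0]
force: [0.0, -0.3, -0.6]
opening: 0.0177
-0.05805953312465806 -0.1226620614160873 0.09942046045236422
```

View pics/w20.png

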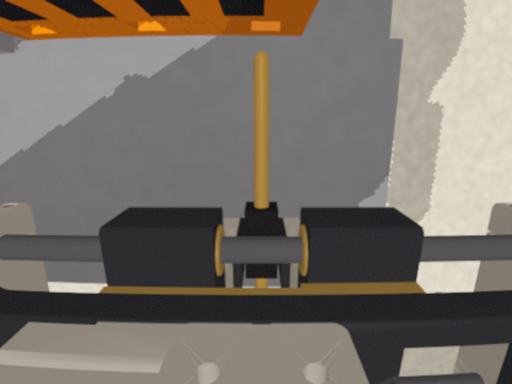

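```bash
python3 -m creep '[[0,0,0.003,0,0.002,0.001,0],[0,0,0.003,0,0.002,0.003,0],[0,0,0.003,0,0.002,0.004,0],[0,0,0.003,0,0.002,0.004,0],[0,0,0.003,0,0.002,0.004,0]]'
python3 - <<'E'
from geo import *
w=ctrl.snapshot('wrist');cv2.imwrite('pics/w21.png',cv2.resize(w[:130,180:340],None,fx=4,fy=4))
p,_=tool();print((p-C)@d,(p-C)@n,p[2])
E
```

```text
clock: 24.7
tool_pos: [0.499, -0.206, 0.0948]
orientation: [-180.0, -0.1, -29.2]
force: [0.6, -0.2, -0.6]
opening: 0.0178
-0.06080597154829073 -0.12292332909839254 0.09474687460695341
```

View pics/w21.png

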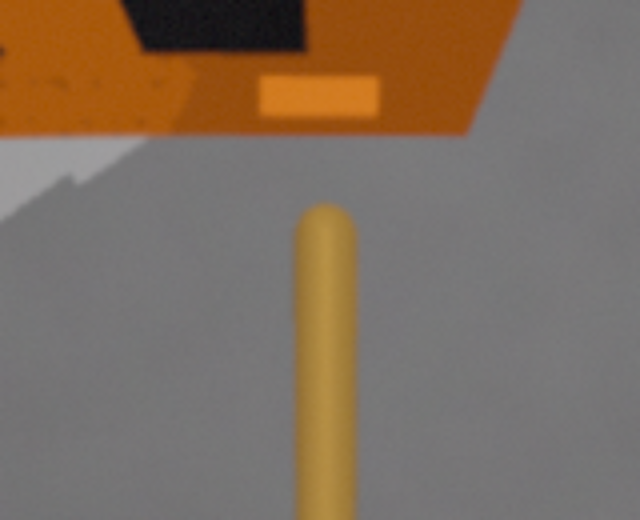

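```bash
python3 -m creep '[[0,0,0,0.005,0,0,0],[0,0,0,0.01,0,0,0],[0,0,0,0.015,0,0,0],[0,0,0,0.019,0,0,0],[0,0,0,0.023,0,0,0],[0,0,0,0.026,0,0,0],[0,0,0,0.026,0,0,0]]'
python3 - <<'E'
from geo import *
w=ctrl.snapshot('wrist');cv2.imwrite('pics/w22.png',w[:220])
p,_=tool();print((p-C)@d,(p-C)@n,p[2])
E
```

```text
clock: 25.33
tool_pos: [0.5223, -0.219, 0.0945]
orientation: [-180.0, -0.1, -29.2]
force: [-0.0, -1.4, 0.0]
opening: 0.0177
-0.060740994604834356 -0.09648103742233598 0.0945535780175652
```

View pics/w22.png

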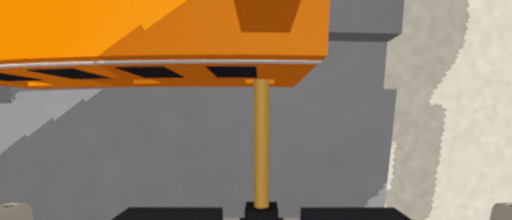

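Entered the hole without force. Push the rest.

```bash
python3 -m creep '[[0,0,0,0.005,0,0,0],[0,0,0,0.01,0,0,0],[0,0,0,0.015,0,0,0],[0,0,0,0.02,0,0,0],[0,0,0,0.025,0,0,0],[0,0,0,0.029,0,0,0],[0,0,0,0.032,0,0,0],[0,0,0,0.032,0,0.0005,0],[0,0,0,0.032,0,0.001,0],[0,0,0,0.032,0,0.001,0]]'
python3 - <<'E'
from geo import *
a=ctrl.snapshot('scene');cv2.imwrite('pics/s23.png',cv2.resize(a[150:290,110:260],None,fx=4,fy=4,interpolation=cv2.INTER_CUBIC))
p,_=tool();print((p-C)@d,(p-C)@n,p[2])
E
```

```text
clock: 26.22
tool_pos: [0.5503, -0.2347, 0.0945]
orientation: [-180.0, -0.2, -29.2]
force: [-0.9, -1.4, 3.5]
opening: 0.0177
-0.060801140672588024 -0.06413318354176628 0.09450253112652046
```

View pics/s23.png

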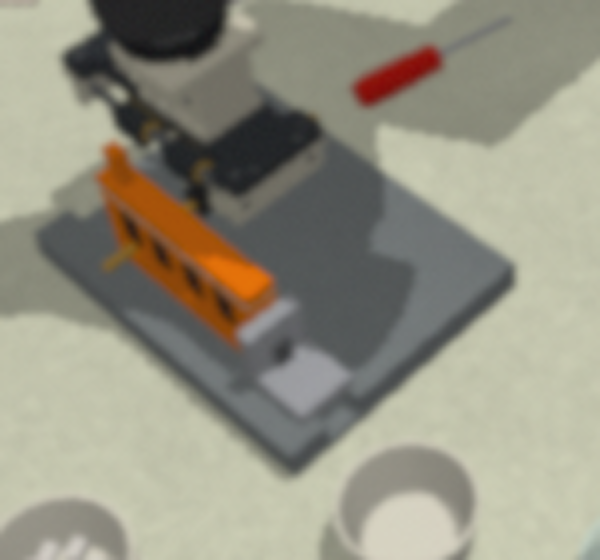

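```bash
python3 -m creep '[[0,0,0,0,0,0,0.2],[0,0,0,0,0,0,0.4],[0,0,0,0,0,0,0.4],[0,0,0,0,0,0,0.4],[0,0,0,0,0,-0.01,0.4],[0,0,0,0,0,-0.03,0.4],[0,0,0,0,0,-0.07,0.4],[0,0,0,-0.01,0,-0.11,0.4],[0,0,0,-0.02,0,-0.15,0.5],[0,0,0,-0.02,0,-0.19,0.5],[0,0,0,-0.02,0,-0.21,0.5],[0,0,0,-0.02,0,-0.21,0.5]]'
python3 - <<'E'
from geo import *
print(need([.42,.08,.29],[180,0,-4.7]))
w=ctrl.snapshot('wrist');cv2.imwrite('pics/w24.png',w)
E
```

```text
clock: 27.27
tool_pos: [0.5335, -0.2249, 0.3107]
orientation: [-179.8, -0.6, -29.2]
force: [0.3, 0.3, 0.0]
opening: 0.0434
(array([-0.0008, -0.0116, -0.4272]), array([-0.2479, -0.2108,  0.0186]))
```

View pics/w24.png

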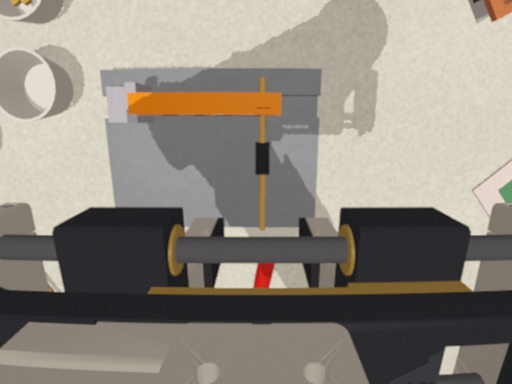

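```bash
python3 -m creep '[[0,-0.005,-0.04,-0.02,-0.018,0,0.5],[0,-0.01,-0.1,-0.05,-0.043,0,0.5],[0,-0.011,-0.16,-0.08,-0.068,0.005,0.5],[0,-0.011,-0.22,-0.11,-0.094,0.01,0.5],[0,-0.011,-0.28,-0.14,-0.119,0.018,0.5],[0,-0.011,-0.34,-0.17,-0.145,0.018,0.5],[0,-0.011,-0.4,-0.2,-0.17,0.018,0.5],[0,-0.011,-0.427,-0.23,-0.195,0.018,0.5],[0,-0.011,-0.427,-0.248,-0.211,0.018,0.5],[0,-0.011,-0.427,-0.248,-0.211,0.018,0.5],[0,-0.011,-0.427,-0.248,-0.211,0.018,0.5]]'
python3 - <<'E'
from rods import *
M=cam('wrist')
w=ctrl.snapshot('wrist');cv2.imwrite('pics/w25.png',w)
rods(w,M,(130,0,335,212))
print(need([.4648,.1096,.068],[180,0,-4.7]))
E
```

```text
clock: 28.23
tool_pos: [0.4176, 0.0817, 0.2849]
orientation: [-179.9, 0.6, -4.6]
force: [-0.3, -0.1, 0.3]
opening: 0.0438
rod mid [0.4773 0.1722] len 0.1976 ang 0.6 grip c [0.4779 0.171  0.012 ]
rod mid [0.4643 0.1097] len 0.1976 ang -4.75 grip c [0.4653 0.1094 0.012 ]
(array([-0.0014,  0.0103,  0.0006]), array([ 0.0466, -0.032 ,  0.2165]))
```

View pics/w25.png

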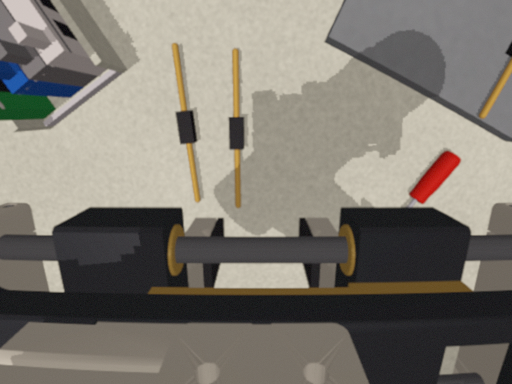

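```bash
python3 -m creep '[[0,0.005,0,0.02,-0.014,0.02,0.5],[0,0.01,0,0.0466,-0.032,0.05,0.5],[0,0.01,0,0.0466,-0.032,0.085,0.5],[0,0.01,0,0.0466,-0.032,0.12,0.5],[0,0.01,0,0.0466,-0.032,0.155,0.5],[0,0.01,0,0.0466,-0.032,0.185,0.5],[0,0.01,0,0.0466,-0.032,0.205,0.5],[0,0.01,0,0.0466,-0.032,0.2165,0.5],[0,0.01,0,0.0466,-0.032,0.2165,0.5],[0,0.01,0,0.0466,-0.032,0.2165,0.5]]'; python3 -m creep '[[0,0,0,0,0,0,0.3],[0,0,0,0,0,0,0.1],[0,0,0,0,0,0,0],[0,0,0,0,0,0,0],[0,0,0,0,0,0,0],[0,0,0,0,0,0,0]]'
python3 - <<'E'
from geo import *
print(need(at(0,-.123,.17),[180,0,-29.2]))
E
```

```text
clock: 29.12
tool_pos: [0.4654, 0.1078, 0.0674]
orientation: [-180.0, 0.1, -4.9]
force: [0.4, 1.0, -0.8]
opening: 0.0437
clock: 29.62
tool_pos: [0.4656, 0.1094, 0.0686]
orientation: [-179.9, -0.0, -4.8]
force: [0.7, -0.9, 0.5]
opening: 0.0181
(array([-2.300e-03, -3.000e-04,  4.264e-01]), array([ 0.0846,  0.2559, -0.1019]))
```

```bash
python3 -m creep '[[0,0,0,0,0,-0.03,0],[0,0,0,0,0,-0.07,0],[-0.002,0,0.03,0.005,0.02,-0.1,0],[-0.002,0,0.09,0.015,0.05,-0.102,0],[-0.002,0,0.15,0.026,0.085,-0.102,0],[-0.002,0,0.21,0.038,0.12,-0.102,0],[-0.002,0,0.28,0.05,0.155,-0.102,0],[-0.002,0,0.35,0.062,0.19,-0.102,0],[-0.002,0,0.41,0.074,0.225,-0.102,0],[-0.002,0,0.426,0.0846,0.256,-0.102,0],[-0.002,0,0.426,0.0846,0.256,-0.102,0],[-0.002,0,0.426,0.0846,0.256,-0.102,0]]'
python3 - <<'E'
from geo import *
M2=cam('wrist');w=ctrl.snapshot('wrist');cv2.imwrite('pics/w26.png',w[:300])
p,_=tool();print((p-C)@d,(p-C)@n,p, ctrl.get_obs()['opening'])
print(need(at(0,-.123,.0985),[180,0,-29.2]))
E
```

```text
clock: 30.62
tool_pos: [0.5283, -0.1545, 0.1695]
orientation: [180.0, 0.0, -29.4]
force: [-0.4, -0.2, -1.6]
opening: 0.0178
-0.0007079392756967964 -0.1231828979511589 [ 0.52807397 -0.15343272  0.16954383] 0.01774592677443746
(array([ 0.0001,  0.0007, -0.0012]), array([ 0.0002, -0.0007,  0.071 ]))
```

View pics/w26.png

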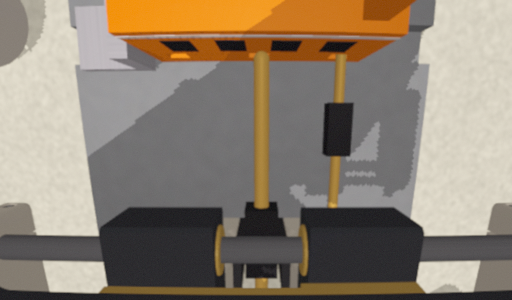

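```bash
python3 -m creep '[[0,0,0,0,0,0.02,0],[0,0,0,0,0,0.045,0],[0,0,0,0,0,0.062,0],[0,0,0,0,0,0.072,0],[0,0,0,0,0,0.0745,0],[0,0,0,0,0,0.0745,0],[0,0,0,0,0,0.0745,0]]'
python3 - <<'E'
from geo import *
w=ctrl.snapshot('wrist');cv2.imwrite('pics/w27.png',cv2.resize(w[:130,180:340],None,fx=4,fy=4))
p,_=tool();print((p-C)@d,(p-C)@n,p[2])
E
```

```text
clock: 31.25
tool_pos: [0.529, -0.1521, 0.0961]
orientation: [-180.0, -0.0, -29.1]
force: [0.3, -0.7, -1.6]
opening: 0.0178
0.0008278669981919909 -0.12286633731682234 0.096209220569273
```

View pics/w27.png

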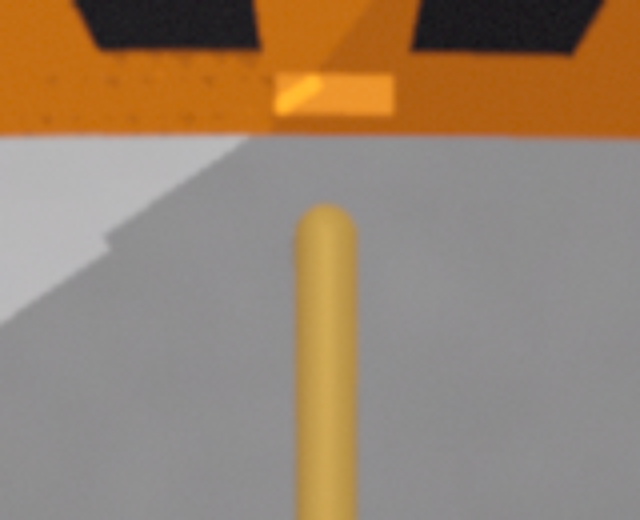

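```bash
python3 -m creep '[[0,0,0,0,0.0012,0.001,0],[0,0,0,0.005,0.0012,0.0015,0],[0,0,0,0.01,0.0012,0.0015,0],[0,0,0,0.015,0.0012,0.0015,0],[0,0,0,0.02,0.0012,0.0015,0],[0,0,0,0.025,0.0012,0.0015,0],[0,0,0,0.025,0.0012,0.0015,0]]'
python3 -m creep '[[0,0,0,0.005,0,0,0],[0,0,0,0.01,0,0,0],[0,0,0,0.015,0,0,0],[0,0,0,0.02,0,0,0],[0,0,0,0.025,0,0,0],[0,0,0,0.03,0,0,0],[0,0,0,0.033,0,0,0],[0,0,0,0.033,0,0.0005,0],[0,0,0,0.033,0,0.0005,0]]'
python3 - <<'E'
from geo import *
a=ctrl.snapshot('scene');cv2.imwrite('pics/s28.png',cv2.resize(a[150:290,110:260],None,fx=4,fy=4,interpolation=cv2.INTER_CUBIC))
p,_=tool();print((p-C)@d,(p-C)@n,p[2])
E
```

```text
clock: 31.88
tool_pos: [0.5511, -0.1668, 0.0946]
orientation: [-180.0, -0.1, -29.2]
force: [-1.0, -1.8, 4.3]
opening: 0.0178
clock: 32.63
tool_pos: [0.5794, -0.1828, 0.0946]
orientation: [-180.0, -0.1, -29.2]
force: [-3.0, 0.3, 9.6]
opening: 0.0181
-0.0013233928635986748 -0.0640386236328103 0.09456605618039252
```

View pics/s28.png

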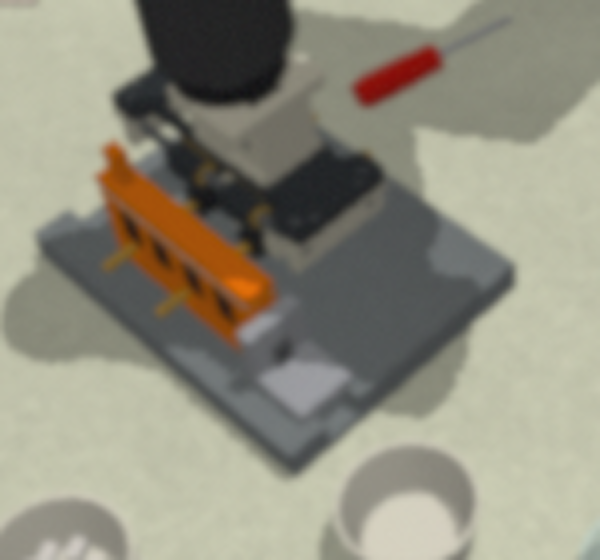

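Second rod through. Release and lift.

```bash
python3 -m creep '[[0,0,0,0,0,-0.0005,0.2],[0,0,0,0,0,-0.0005,0.4],[0,0,0,0,0,-0.0005,0.4],[0,0,0,0,0,-0.0005,0.4],[0,0,0,0,0,-0.01,0.4],[0,0,0,0,0,-0.03,0.4],[0,0,0,0,0,-0.07,0.4],[0,0,0,-0.01,0,-0.11,0.4],[0,0,0,-0.02,0,-0.15,0.5],[0,0,0,-0.02,0,-0.19,0.5],[0,0,0,-0.02,0,-0.2,0.5],[0,0,0,-0.02,0,-0.2,0.5]]'
python3 - <<'E'
from geo import *
print(need([.42,.14,.29],[180,0,0.6]))
w=ctrl.snapshot('wrist');cv2.imwrite('pics/w29.png',w)
E
```

```text
clock: 33.68
tool_pos: [0.5626, -0.1727, 0.2992]
orientation: [-179.8, -0.5, -29.1]
force: [0.5, -0.3, -0.1]
opening: 0.0431
(array([-0.0016, -0.009 , -0.5189]), array([-0.2768, -0.2037,  0.0077]))
```

View pics/w29.png

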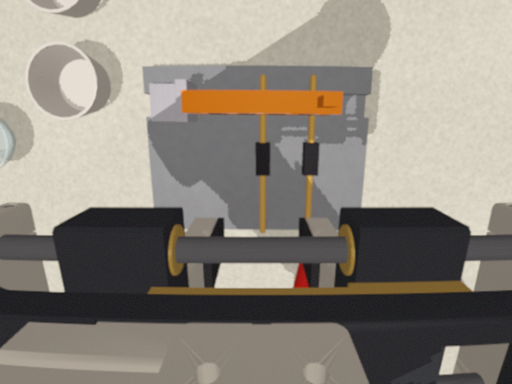

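```bash
python3 -m creep '[[0,-0.005,-0.05,-0.02,-0.015,0,0.5],[0,-0.009,-0.11,-0.05,-0.037,0,0.5],[0,-0.009,-0.18,-0.08,-0.059,0.004,0.5],[0,-0.009,-0.25,-0.11,-0.081,0.008,0.5],[0,-0.009,-0.32,-0.14,-0.103,0.008,0.5],[0,-0.009,-0.39,-0.17,-0.125,0.008,0.5],[0,-0.009,-0.46,-0.2,-0.147,0.008,0.5],[0,-0.009,-0.519,-0.23,-0.17,0.008,0.5],[0,-0.009,-0.519,-0.26,-0.191,0.008,0.5],[0,-0.009,-0.519,-0.277,-0.204,0.008,0.5],[0,-0.009,-0.519,-0.277,-0.204,0.008,0.5],[0,-0.009,-0.519,-0.277,-0.204,0.008,0.5]]'
python3 - <<'E'
from rods import *
M=cam('wrist')
w=ctrl.snapshot('wrist');cv2.imwrite('pics/w30.png',w)
rods(w,M,(150,0,335,212))
print(need([.4775,.172,.068],[180,0,0.6]))
E
```

```text
clock: 34.73
tool_pos: [0.4179, 0.1414, 0.2848]
orientation: [-179.9, 0.5, 0.7]
force: [0.6, 0.3, 0.3]
opening: 0.0436
rod mid [0.4775 0.1721] len 0.1976 ang 0.57 grip c [0.4776 0.172  0.012 ]
(array([-0.0014,  0.0095,  0.0009]), array([ 0.0616, -0.0303,  0.2163]))
```

View pics/w30.png

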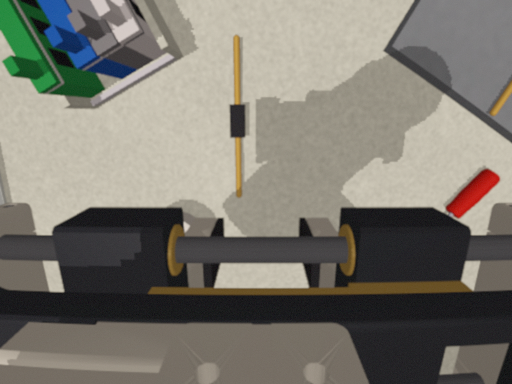

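```bash
python3 -m creep '[[0,0.005,0,0.03,-0.015,0.02,0.5],[0,0.0095,0,0.0616,-0.03,0.05,0.5],[0,0.0095,0,0.0616,-0.0303,0.085,0.5],[0,0.0095,0,0.0616,-0.0303,0.12,0.5],[0,0.0095,0,0.0616,-0.0303,0.155,0.5],[0,0.0095,0,0.0616,-0.0303,0.185,0.5],[0,0.0095,0,0.0616,-0.0303,0.205,0.5],[0,0.0095,0,0.0616,-0.0303,0.216,0.5],[0,0.0095,0,0.0616,-0.0303,0.216,0.5],[0,0.0095,0,0.0616,-0.0303,0.216,0.5]]'; python3 -m creep '[[0,0,0,0,0,0,0.3],[0,0,0,0,0,0,0.1],[0,0,0,0,0,0,0],[0,0,0,0,0,0,0],[0,0,0,0,0,0,0],[0,0,0,0,0,0,0]]'
python3 - <<'E'
from geo import *
print(need(at(1,-.123,.17),[180,0,-29.2]))
E
```

```text
clock: 35.62
tool_pos: [0.4782, 0.1703, 0.0678]
orientation: [-180.0, 0.1, 0.5]
force: [0.7, 0.1, -0.2]
opening: 0.044
clock: 36.12
tool_pos: [0.4782, 0.1721, 0.0692]
orientation: [-179.9, -0.1, 0.6]
force: [-0.2, -1.0, 0.3]
opening: 0.0175
(array([-0.0028, -0.0007,  0.5196]), array([ 0.0771,  0.2731, -0.1014]))
```

```bash
python3 -m creep '[[0,0,0,0,0,-0.03,0],[0,0,0,0,0,-0.07,0],[-0.002,0,0.03,0.005,0.02,-0.1,0],[-0.002,0,0.09,0.013,0.05,-0.1014,0],[-0.002,0,0.16,0.023,0.085,-0.1014,0],[-0.002,0,0.23,0.033,0.12,-0.1014,0],[-0.002,0,0.3,0.043,0.155,-0.1014,0],[-0.002,0,0.38,0.054,0.19,-0.1014,0],[-0.002,0,0.45,0.064,0.225,-0.1014,0],[-0.002,0,0.52,0.073,0.26,-0.1014,0],[-0.002,0,0.52,0.0771,0.273,-0.1014,0],[-0.002,0,0.52,0.0771,0.273,-0.1014,0]]'
python3 - <<'E'
from geo import *
w=ctrl.snapshot('wrist');cv2.imwrite('pics/w31.png',w[:300])
p,_=tool();print((p-C)@d,(p-C)@n,p, ctrl.get_obs()['opening'])
print(need(at(1,-.123,.0955),[180,0,-29.2]))
E
```

```text
clock: 37.12
tool_pos: [0.5581, -0.1033, 0.1695]
orientation: [-180.0, 0.0, -29.4]
force: [-0.5, -1.2, -1.1]
opening: 0.0176
0.058684255280829184 -0.12243747285666473 [ 0.55769972 -0.10195163  0.16943746] 0.01793125152446057
(array([-0.0003,  0.0003, -0.0033]), array([-0.0005, -0.0013,  0.0739]))
```

View pics/w31.png

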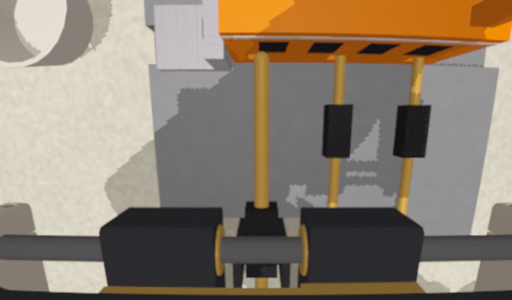

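```bash
python3 -m creep '[[0,0,-0.001,0,0,0.02,0],[0,0,-0.002,0,0,0.045,0],[0,0,-0.002,0,0,0.062,0],[0,0,-0.002,0,0,0.07,0],[0,0,-0.002,0,0,0.073,0],[0,0,-0.002,0,0,0.073,0],[0,0,-0.002,0,0,0.073,0]]'
python3 - <<'E'
from geo import *
w=ctrl.snapshot('wrist');cv2.imwrite('pics/w32.png',cv2.resize(w[:130,180:340],None,fx=4,fy=4))
p,_=tool();print((p-C)@d,(p-C)@n,p[2])
E
```

```text
clock: 37.75
tool_pos: [0.5585, -0.0999, 0.0978]
orientation: [-179.9, -0.1, -29.1]
force: [-0.2, -0.7, -0.7]
opening: 0.0178
0.060851304066389195 -0.12258361779836609 0.0980194210475037
```

View pics/w32.png

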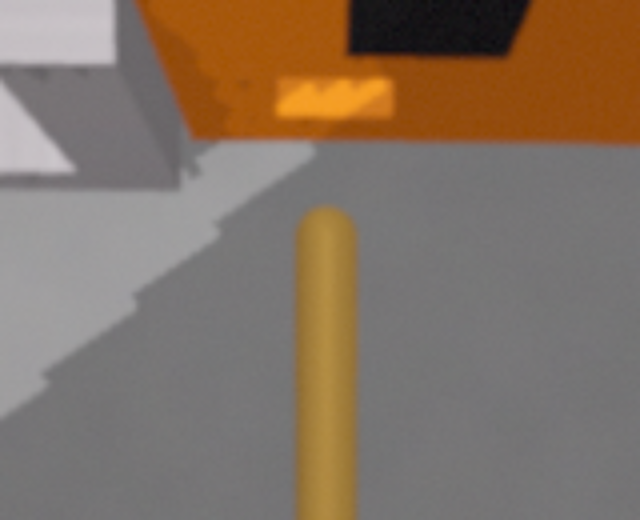

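```bash
python3 -m creep '[[0,0,0.002,0,0.0012,0.001,0],[0,0,0.002,0,0.0012,0.0022,0],[0,0,0.002,0.005,0.0012,0.0026,0],[0,0,0.002,0.01,0.0012,0.0026,0],[0,0,0.002,0.015,0.0012,0.0026,0],[0,0,0.002,0.02,0.0012,0.0026,0],[0,0,0.002,0.025,0.0012,0.0026,0],[0,0,0.002,0.025,0.0012,0.0026,0]]'
python3 -m creep '[[0,0,0,0.005,0,0,0],[0,0,0,0.01,0,0,0],[0,0,0,0.015,0,0,0],[0,0,0,0.02,0,0,0],[0,0,0,0.025,0,0,0],[0,0,0,0.03,0,0,0],[0,0,0,0.033,0,0,0],[0,0,0,0.033,0,0.0003,0],[0,0,0,0.033,0,0.0003,0]]'
python3 - <<'E'
from geo import *
a=ctrl.snapshot('scene');cv2.imwrite('pics/s33.png',cv2.resize(a[150:290,110:260],None,fx=4,fy=4,interpolation=cv2.INTER_CUBIC))
p,_=tool();print((p-C)@d,(p-C)@n,p[2])
E
```

```text
clock: 38.47
tool_pos: [0.5803, -0.1141, 0.0952]
orientation: [-179.9, -0.1, -29.2]
force: [0.1, -0.8, 2.9]
opening: 0.0175
clock: 39.22
tool_pos: [0.6087, -0.1302, 0.0952]
orientation: [-179.9, -0.1, -29.2]
force: [-1.9, 0.2, 6.9]
opening: 0.0178
0.05895157954082752 -0.0641649515751667 0.09521845341531457
```

View pics/s33.png

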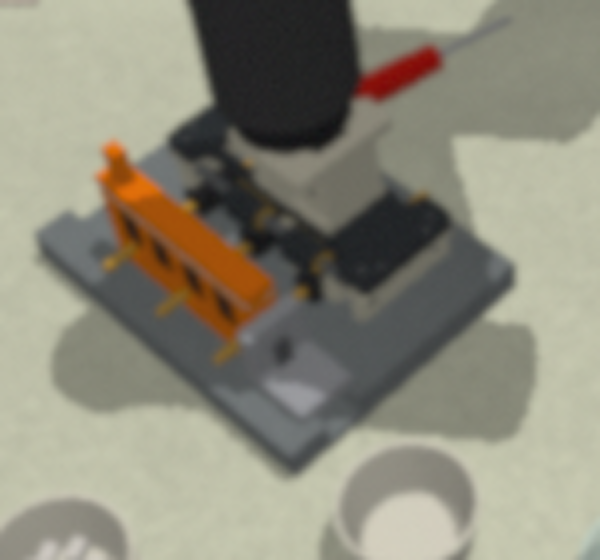

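All three tips protrude. Release, lift, and inspect.

```bash
python3 -m creep '[[0,0,0,0,0,-0.0003,0.2],[0,0,0,0,0,-0.0003,0.4],[0,0,0,0,0,-0.0003,0.4],[0,0,0,0,0,-0.0003,0.4],[0,0,0,0,0,-0.01,0.4],[0,0,0,0,0,-0.03,0.4],[0,0,0,0,0,-0.07,0.4],[0,0,0,-0.01,0.02,-0.11,0.4],[0,0,0,-0.02,0.04,-0.15,0.5],[0,0,0,-0.03,0.05,-0.19,0.5],[0,0,0,-0.03,0.05,-0.2,0.5],[0,0,0,-0.03,0.05,-0.2,0.5]]'
python3 - <<'E'
from geo import *
pickle.dump(cam('wrist'),open('w34.pkl','wb'))
w=ctrl.snapshot('wrist');cv2.imwrite('pics/w34.png',w)
a=ctrl.snapshot('scene');cv2.imwrite('pics/s34.png',cv2.resize(a[150:290,110:260],None,fx=4,fy=4,interpolation=cv2.INTER_CUBIC))
cv2.imwrite('pics/w34z.png',cv2.resize(w[55:215,130:370],None,fx=3.3,fy=3.3,interpolation=cv2.INTER_CUBIC))
E
```

```text
clock: 40.27
tool_pos: [0.5581, -0.1596, 0.301]
orientation: [-179.7, -0.5, -29.2]
force: [0.6, -0.3, 0.1]
opening: 0.0438
```

View pics/w34z.png

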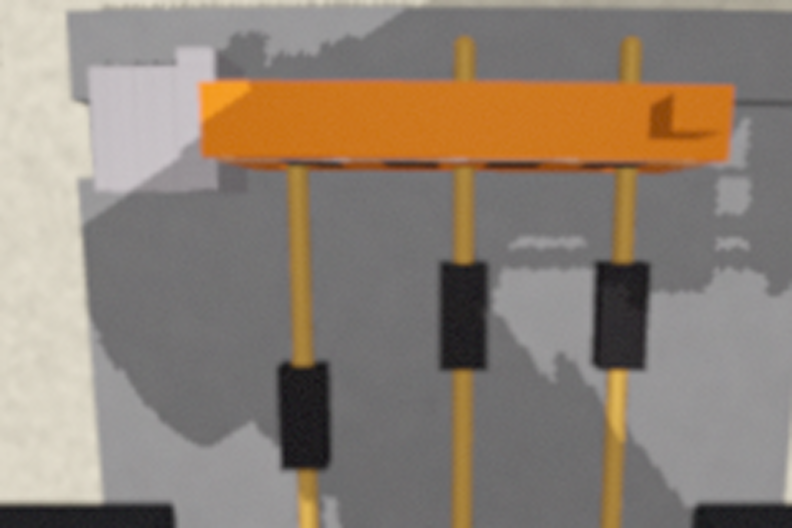

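View pics/s34.png

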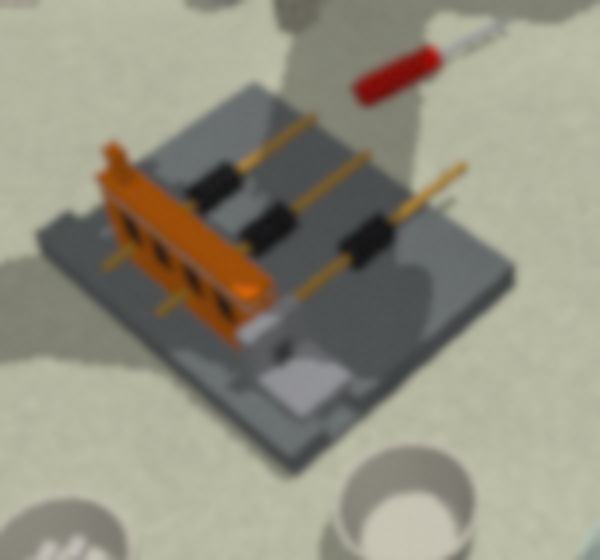

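```bash
python3 - <<'E'
from geo import *
M=pickle.load(open('w34.pkl','rb'));w=cv2.imread('pics/w34.png')
hsv=cv2.cvtColor(w,cv2.COLOR_BGR2HSV)
gr=cv2.inRange(hsv,(0,0,0),(179,255,50));gr[:120]=0;gr[205:]=0;gr[:,:200]=0;gr[:,340:]=0
gr[198:]=0
k,l,s,ce=cv2.connectedComponentsWithStats(gr)
for i in range(1,k):
    if s[i,4]>100:
        q=onz('',[ce[i]],.04,M)[0]; r=cv2.minAreaRect(np.argwhere(l==i)[:,::-1].astype(np.float32))
        print(s[i],'d %.4f n %.4f'%((q-C)@d,(q-C)@n),q,r)
# brass of rod3, rows 110-160
br=cv2.inRange(hsv,(12,90,80),(28,255,255))
for u0,u1 in((205,235),(260,285),(305,330)):
    m=br.copy();m[:,:u0]=0;m[:,u1:]=0;m[:108]=0;m[163:]=0
    ys,xs=np.where(m);q=onz('',np.c_[xs,ys],.037,M)
    vx,vy,a,b=cv2.fitLine(q[:,:2].astype(np.float32),cv2.DIST_HUBER,0,.0005,.001).ravel()
    vx,vy=(vx,vy) if vx>0 else(-vx,-vy);P=np.array([a,b,0]);print('line ang',np.degrees(np.arctan2(vy,vx)),'d,n',(P-C)@d,(P-C)@n)
f=lambda L:(np.array(L,float)+.5)/3.3-.5+[130,55]
e2=onz('',f([[200,83],[202,158],[733,86],[729,161]]),.098,M);sq=onz('',f([[214,48],[217,188],[177,47]]),.076,M);
for nm,q in(('pan',e2),('sq',sq)):print(nm,((q-C)@d*1000).round(1),((q-C)@n*1000).round(1))
E
```

```text
[264 135  13  32 398] d -0.0013 n -0.0650 [ 0.57857338 -0.18229071  0.04      ] ((270.0, 150.5), (31.0, 12.0), 90.0)
[310 135  16  31 441] d -0.0600 n -0.0644 [ 0.55042612 -0.23385933  0.04      ] ((317.5660095214844, 149.98114013671875), (14.421157836914062, 30.57980728149414), 2.4895529747009277)
[215 165  15  32 429] d 0.0593 n -0.1034 [ 0.5746228  -0.11068865  0.04      ] ((222.0, 180.5), (31.0, 14.0), 90.0)
line ang -28.99175 d,n 0.05964248450495923 -0.046295867155542694
line ang -29.116262 d,n -0.001216375516338854 -0.029858312026769813
line ang -28.782917 d,n -0.06047248681376322 -0.029083318420024356
pan [ 79.2  79.7 -80.  -80.1] [ 10.7 -11.    9.9 -11.8]
sq [79.5 80.5 91.4] [ 24.2 -19.3  24.6]
```

```bash
python3 - <<'E'
from geo import *
P=C+.0595*d-.1034*n;P[2]=.0950
print(need(P,[180,0,-29.2]))
E
```

```text
(array([-0.0026, -0.0028, -0.0008]), array([-0.0089, -0.0502,  0.2009]))
```

```bash
python3 -m creep '[[-0.002,-0.003,0,-0.005,-0.025,0.01,0.4],[-0.002,-0.003,0,-0.009,-0.05,0.04,0.4],[-0.002,-0.003,0,-0.009,-0.05,0.08,0.4],[-0.002,-0.003,0,-0.009,-0.05,0.12,0.4],[-0.002,-0.003,0,-0.009,-0.05,0.15,0.4],[-0.002,-0.003,0,-0.009,-0.05,0.175,0.4],[-0.002,-0.003,0,-0.009,-0.05,0.192,0.4],[-0.002,-0.003,0,-0.009,-0.05,0.198,0.4],[-0.002,-0.003,0,-0.009,-0.05,0.198,0.4],[-0.002,-0.003,0,-0.009,-0.05,0.198,0.4]]'
python3 - <<'E'
from geo import *
p,_=tool();print((p-C)@d,(p-C)@n,p[2],ctrl.get_obs()['orientation'])
w=ctrl.snapshot('wrist');cv2.imwrite('pics/w35.png',w)
E
```

```text
clock: 41.2
tool_pos: [0.5737, -0.1106, 0.0954]
orientation: [179.9, 0.2, -29.2]
force: [-0.1, -1.2, -0.6]
opening: 0.0349
0.058979609659262064 -0.10425908932132599 0.09541531525101554 [179.86057639   0.2276488  -29.20588322]
```

View pics/w35.png

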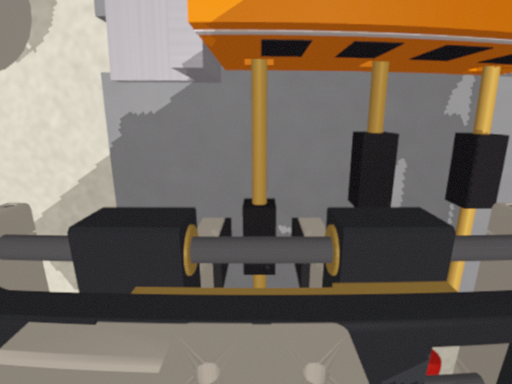

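```bash
python3 -m creep '[[0,0,0,0,0,0,0.25],[0,0,0,0,0,0,0.1],[0,0,0,0,0,0,0],[0,0,0,0,0,0,0],[0,0,0,0,0,0,0]]'
python3 -m creep '[[0,0,0,0.005,0,0,0],[0,0,0,0.01,0,0,0],[0,0,0,0.015,0,0,0],[0,0,0,0.02,0,0,0],[0,0,0,0.025,0,0,0],[0,0,0,0.03,0,0,0],[0,0,0,0.035,0,0,0],[0,0,0,0.039,0,0,0],[0,0,0,0.039,0,0,0],[0,0,0,0.039,0,0,0]]'
python3 -m creep '[[0,0,0,0,0,0,0.2],[0,0,0,0,0,0,0.4],[0,0,0,0,0,0,0.4],[0,0,0,0,0,0,0.4],[0,0,0,0,0,-0.01,0.4],[0,0,0,0,0,-0.03,0.4],[0,0,0,0,0,-0.07,0.4],[0,0,0,-0.01,0.02,-0.11,0.4],[0,0,0,-0.02,0.04,-0.15,0.5],[0,0,0,-0.03,0.05,-0.19,0.5],[0,0,0,-0.03,0.05,-0.2,0.5],[0,0,0,-0.03,0.05,-0.2,0.5]]'
python3 - <<'E'
from geo import *
pickle.dump(cam('wrist'),open('w36.pkl','wb'))
w=ctrl.snapshot('wrist');cv2.imwrite('pics/w36.png',w)
a=ctrl.snapshot('scene');cv2.imwrite('pics/s36.png',a)
cv2.imwrite('pics/w36z.png',cv2.resize(w[55:215,130:370],None,fx=3.3,fy=3.3,interpolation=cv2.INTER_CUBIC))
E
```

```text
clock: 41.67
tool_pos: [0.5741, -0.1106, 0.0965]
orientation: [180.0, 0.1, -29.2]
force: [-0.1, 0.3, 1.9]
opening: 0.0177
clock: 42.5
tool_pos: [0.6086, -0.1302, 0.0966]
orientation: [179.9, 0.1, -29.2]
force: [-0.0, -1.3, 5.1]
opening: 0.0177
clock: 43.5
tool_pos: [0.5588, -0.1596, 0.303]
orientation: [-179.8, -0.4, -29.2]
force: [-0.4, 0.1, -0.4]
opening: 0.0436
```

View pics/w36z.png

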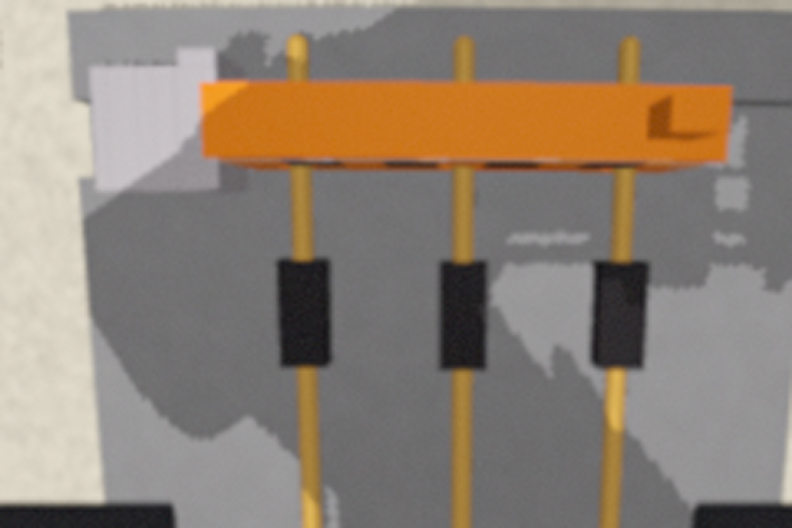

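View pics/s36.png

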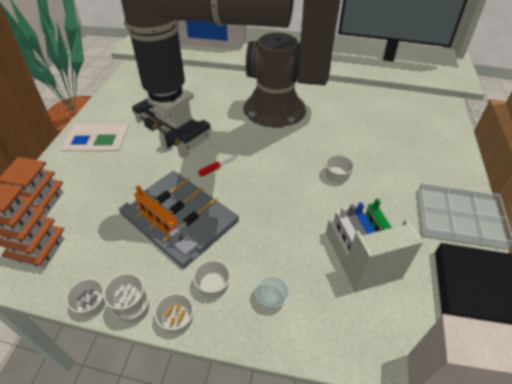

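```bash
python3 - <<'E'
from geo import *
b=ctrl.snapshot('top');a=cv2.imread('pics/s36.png')
cv2.imwrite('pics/c37.png',np.hstack([cv2.resize(b[115:225,110:210],(400,440),interpolation=cv2.INTER_CUBIC),cv2.resize(a[190:300,320:420],(400,440),interpolation=cv2.INTER_CUBIC)]))
M=pickle.load(open('w36.pkl','rb'));w=cv2.imread('pics/w36.png')
hsv=cv2.cvtColor(w,cv2.COLOR_BGR2HSV)
gr=cv2.inRange(hsv,(0,0,0),(179,255,50));gr[:120]=0;gr[198:]=0;gr[:,:200]=0;gr[:,340:]=0
k,l,s,ce=cv2.connectedComponentsWithStats(gr)
for i in range(1,k):
    if s[i,4]>100:
        q=onz('',[ce[i]],.04,M)[0];print('d %.4f n %.4f'%((q-C)@d,(q-C)@n))
f=lambda L:(np.array(L,float)+.5)/3.3-.5+[130,55]
e2=onz('',f([[202,83],[203,158],[733,86],[728,161]]),.098,M);sq=onz('',f([[215,48],[218,188],[178,47]]),.076,M);tip=onz('',f([[297,34],[464,36],[630,36]]),.035,M)
for nm,q in(('pan',e2),('sq',sq),('tip',tip)):print(nm,((q-C)@d*1000).round(1),((q-C)@n*1000).round(1))
E
```

```text
d 0.0583 n -0.0644
d -0.0014 n -0.0652
d -0.0600 n -0.0642
pan [ 79.   79.8 -80.6 -80.4] [ 10.8 -11.   10.1 -11.8]
sq [79.5 80.5 91.4] [ 24.3 -19.4  24.8]
tip [ 58.7  -1.3 -61. ] [35.5 34.6 34.9]
```

View pics/c37.png

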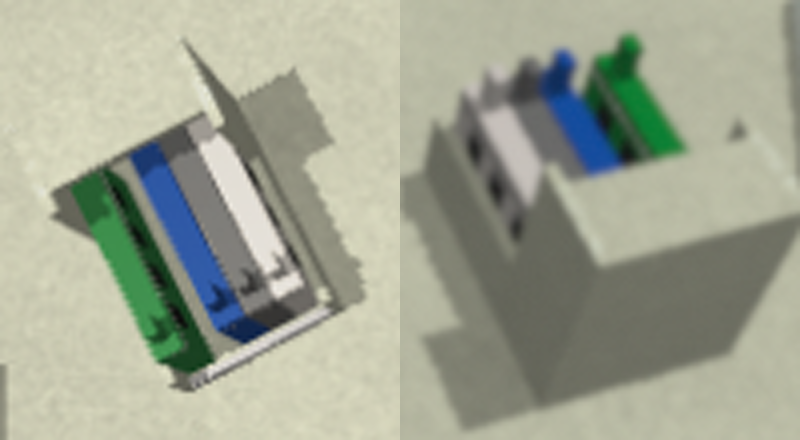

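```bash
python3 -c "
from plant import ctrl
print(ctrl.close_job(),ctrl.get_obs()['clock'])"
```

```text
the job is handed in; nothing more can be done
the job is handed in; nothing more can be done
```

I handed the job in after about 44 s of robot time, with every item in place by my last camera checks; no verdict is reported.

- **Panel:** I gripped the orange panel by its tab, tipped it forward about 14° while its foot was in the rack, drew it out and stood it in the slot. Its centre is about 6 mm from the slot's middle.
- **Square:** It stands astride the slot, flush with the panel's end. The outer face measured within about 1 mm of the end, and the square is centred within about 2.5 mm.
- **Rods:** All three rods were there, and each is through its own hole. The tips stand about 24 mm clear of the far face, and the grips rest on the deck about 65 mm before the panel. The rods measured within about 0.5° of square.
- **One setback:** After I let go of the third rod, the check picture showed it about 39 mm back out. I don't know whether the announced knock did this or the release dragged it. I gripped it again, pushed it home, and the next picture showed it seated.
- **Everything else:** The four other panels stand upright where they were. The bowls, glue and screwdriver looked unmoved, but I did not measure them. The gripper was clear of everything at 0.30 m when I handed in.

No check was failing or in disagreement at the end.

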